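Stack two crucible charges on their loading stands

ROBOT

A 6-joint arm with a two-finger parallel gripper is mounted at the origin on the work surface. World frame = base frame: x ahead of the robot, y to its left, z up, the work surface at z = 0. Lengths are in m, angles in rad, forces in N, time in s.
With the tool pointing down it reaches from about 0.35 to 0.975 m from the base axis. Payload 4.9 kg.
Tool frame: the origin (TCP) lies midway between the tips of the shut fingers; the grasp point (between the pads) lies behind it (manip.grasp_offset is the y of the grasp point in the tool frame, in m); y points along the fingers, z is the direction in which the jaws open and shut, and the axes are right-handed (so a half turn about y gives the same grasp; the last joint's range is limited). The gripper opens to 85 mm and grips with 20 to 120 N. Pads are 22 mm wide; open, the fingers measure 114 mm over their backs; the gripper's body (76 mm by 85 mm) begins 54 mm behind the grasp point. The pads swing forward as they close: fully open they stand 13 mm farther back than shut.
Start: joints at [-1.341, 0.053, 1.613, -0, 1.476, -0.119], TCP at [0.214, -0.587, 0.231] pointing down, gripper open.
Joint ranges: [-3.01, 3.01], [-1.01, 2.22], [0.06, 2.58], [-1.02, 4.17], [0.09, 2.62], [-3.14, 3.14]. Speed limits (rad/s): [2.57, 2.57, 3.14, 3.14, 3.14, 3.14].

INTERFACE

Orientations are given as a unit quaternion [w, x, y, z].
In Python, from plant import manip gives the robot as it stands. The module is installed in compiled form; this text tells all that it offers.
- The arm moves only by the shell command python3 -m jog 'ROWS'. ROWS is a JSON object of lists of equal length, an entry for each row: "offset": the shift along the world's x, y, z in units of 50 mm (1.0 is 50 mm), a list of three; "angular": the turn, a rotation vector about the world's x, y, z in units of 6 degrees (1.0 is 6 degrees), a list of three; "jaw": the finger opening in mm, from 0 to 85.4. In form: {"offset": [[tx, ty, tz], ...], "angular": [[ax, ay, az], ...], "jaw": [jaw, ...]}. A call has 1 to 12 rows; each row shifts and turns the commanded pose from where the row before left it; what a row does not reach is not made up. A row lasts 1/10 s, in which the tool goes at most 50 mm and 8.59 degrees, less where a joint would pass 70% of its speed; a pose out of reach is approached as far as the arm can. A call is refused whole if a number of a shift passes 1 or a number of a turn 1, either way. A call with a gripper value outside its range is refused whole. The fingers move at their own pace and stop on an object; the grip force is fixed at half the most. Time passes only in rows, so rows that do not move let the fingers close. It gives the time, the measured TCP pose, the force and the opening at its end, in the units of the state.
- manip.state(): the state, without advancing time (a new reading comes with each control period).
- manip.grab_frame(name): name is "scene" or "top" or "wrist"; returns the picture (384x512x3 uint8, blue, green, red); there is no depth.
- manip.camera_model(name): a dict with "fx", "fy", "cx", "cy" (pixels), "k1" (the pictures are not rectified: a ray, as slopes to the right and down, at radius r is drawn at 1 + k1 r^2 times it, then the intrinsics apply), "rvec" (rotation vector, rad) and "tvec" (3), from world to camera coordinates, as OpenCV has them; the wrist camera has in their place "mount" (4x4, takes a point from camera to tool coordinates, whose origin is the TCP and whose axes are the tool frame's). Camera axes: x right, y down, z forward; pixel columns grow to the right and rows downward; lengths in m; the calibration is good to about 2 mm. A picture is of the moment at which its call begins: read the wrist's pose just before it. camera_model takes no time and is no camera call.
- manip.job_done(): hands the job in, once; it reports no verdict.
The state is a dict: "time": time; "joint_pos": joint angles; "joint_vel": joint speeds; "joint_efforts": joint torques, N m; "tool_pos": TCP position; "tool_rot": TCP orientation; "contact_force": force on the tool from outside, world axes, zero at the start; "ft_torque": the same for the moment, N m; "gripper_width": opening from 0.0 (shut) to 1.0 (fully open).
Only numpy, scipy, OpenCV 4.12 (cv2) and the standard library are available. Lean on these libraries where they do the work, as an engineer would, in place of code of your own. Each camera call takes 0.05 s, during which the arm holds its last target.

TASK

Get the two furnace charges ready on their stands. First build the green stand from the bottom up: the black crucible in its ring, the white crucible seated in the mouth of the black one, and the blue lid on the white one; then on the red stand set the terracotta crucible and close it with the brass lid. Everything must be fully seated and released; never tip a crucible, and leave the jar, the pipe tee and the wrench where they are.

Things in the scene. Friction and masses are not known exactly. Their poses are not given: they have to be found in the camera images.
- green_stand: Green stand, fixed: green disc 84 mm across, 6 mm thick, with an aluminium ring on it, 60 mm outside, 47 mm inside diameter, 8 mm tall (top 14 mm above the table). A crucible's foot drops into the ring (2.5 mm play), its underside then 8 mm above the stand's origin. Origin: centre of the disc's underside, on the table; z up.
- red_stand: Red stand, fixed: red disc 84 mm across, 6 mm thick, with an aluminium ring on it, 60 mm outside, 47 mm inside diameter, 8 mm tall (top 14 mm above the table). A crucible's foot drops into the ring (2.5 mm play), its underside then 8 mm above the stand's origin. Origin: centre of the disc's underside, on the table; z up.
- graphite_crucible: Black graphite crucible, loose, upright, about 130 g: open round cup 54 mm across, 46 mm high in all. Its lowest 6 mm is a foot tapering from 42 to 34 mm across. Mouth 47 mm across (a foot fits with 2.5 mm play), wall 3.5 mm, inner floor 11 mm above the underside. A thing seated in it has its underside 40 mm above this one's. Origin: centre of underside; z up; round.
- white_crucible: White ceramic crucible, loose, upright, about 140 g: open round cup 54 mm across, 46 mm high in all. Its lowest 6 mm is a foot tapering from 42 to 34 mm across. Mouth 47 mm across (a foot fits with 2.5 mm play), wall 3.5 mm, inner floor 11 mm above the underside. A thing seated in it has its underside 40 mm above this one's. Origin: centre of underside; z up; round.
- clay_crucible: Terracotta (orange-brown clay) crucible, loose, upright, about 120 g: open round cup 54 mm across, 46 mm high in all. Its lowest 6 mm is a foot tapering from 42 to 34 mm across. Mouth 47 mm across (a foot fits with 2.5 mm play), wall 3.5 mm, inner floor 11 mm above the underside. A thing seated in it has its underside 40 mm above this one's. Origin: centre of underside; z up; round.
- blue_lid: Blue lid, loose, about 90 g, knob up: disc 56 mm across, 4 mm thick, on a foot 6 mm high tapering from 42 to 34 mm across; in the middle a knob 18 mm across, 30 mm tall. Disc top 10 mm, knob top 40 mm above the underside. All blue. Seated on a crucible, its underside is 40 mm above the crucible's. Origin: centre of underside; z up; round.
- brass_lid: Brass lid, loose, about 90 g, knob up: disc 56 mm across, 4 mm thick, on a foot 6 mm high tapering from 42 to 34 mm across; in the middle a knob 18 mm across, 30 mm tall. Disc top 10 mm, knob top 40 mm above the underside. All brass-yellow metal. Seated on a crucible, its underside is 40 mm above the crucible's. Origin: centre of underside; z up; round.
- jar: Bystander: closed amber glass jar with a grey cap, 50 mm in diameter, 60 mm high, loose. Origin: centre of its underside.
- tee: Bystander: steel pipe tee with yellow end bands lying on the table, 64 mm long and 22 mm thick, its branch reaching 34 mm to one side; loose. Origin: on the table under the crossing of its axes; x along the 64 mm run, y along the branch.
- wrench: Bystander: steel wrench about 160 mm long lying flat on the table beyond the other things, loose. Origin: under its middle; x along its length, handle to -x.

How it is judged:
By the outcome, as a careful person would: the job done as asked, in the order asked, and still so for the second after the job is handed in, with the robot touching nothing.
It also fails if it takes over 125 s, if anything falls off the work surface, if the arm or the gripper's body presses on something with over 40 N, if the wrist force passes 120 N, or if a joint passes its speed limit or range.

## Working session

There is one attempt and no reset: what is moved stays moved. The work goes in short steps, Python scripts to look and compute and a shell command to move; the robot and the scene stay as the last step left them, time stands still between calls to the robot, and variables do not carry over. Pictures are saved under pics/ and viewed, and the job is handed in when it is done.

```bash
mkdir -p pics; python3 - <<'E'
from plant import manip
import cv2
print(manip.state(), manip.grasp_offset)
for n in ("scene","top","wrist"):
    print(n,manip.camera_model(n))
for n in ("scene","top"):
    cv2.imwrite(f"pics/{n}0.png",cv2.resize(manip.grab_frame(n),(800,600),interpolation=cv2.INTER_CUBIC))
E
```

```text
{'time': 0.0, 'joint_pos': array([-1.34096955e+00,  5.33390806e-02,  1.61428779e+00,  6.32299283e-06,
        1.47595187e+00, -1.19019720e-01]), 'joint_vel': array([ 0.00039183, -0.00102971,  0.00025524, -0.00012878,  0.00044741,
       -0.00043381]), 'joint_efforts': array([-1.23984140e-03, -3.93684053e+01, -3.70180106e+01, -1.51441332e-04,
        7.11461005e-03,  1.26218328e-05]), 'tool_pos': array([ 0.21348504, -0.58676331,  0.23007773]), 'tool_rot': array([ 0.1226745 , -0.12274782,  0.69707863, -0.69567617]), 'contact_force': array([ 0.53682181, -0.32419523, -0.53988109]), 'ft_torque': array([ 0.02291168, -0.06901456, -0.01725484]), 'gripper_width': 0.9995652200819316} -0.0187
scene {'fx': 498.5442206402737, 'fy': 498.5442206402737, 'cx': 262.36225186780564, 'cy': 200.76217205181496, 'k1': -0.1998755542199642, 'rvec': array([ 0.78790978,  2.79015046, -0.76846575]), 'tvec': array([ 0.51862391, -0.26641371,  1.66267063])}
top {'fx': 425.83859601867255, 'fy': 425.83859601867255, 'cx': 254.2424982750344, 'cy': 199.63026386621755, 'k1': -0.04989878833978443, 'rvec': array([ 2.2312142 , -2.20598164,  0.08572369]), 'tvec': array([-0.03279667,  0.61350407,  1.02474508])}
wrist {'fx': 298.22025919439614, 'fy': 298.22025919439614, 'cx': 258.23689859901845, 'cy': 189.88292202890435, 'k1': 0.0037830254181709143, 'mount': array([[-5.64469930e-04,  9.49168780e-01,  3.14767070e-01,
        -8.08466213e-02],
       [ 4.67829396e-04, -3.14766835e-01,  9.49168910e-01,
        -1.42526876e-01],
       [ 9.99999731e-01,  6.83034597e-04, -2.66372643e-04,
        -1.53536537e-04],
       [ 0.00000000e+00,  0.00000000e+00,  0.00000000e+00,
         1.00000000e+00]])}
```

View pics/top0.png

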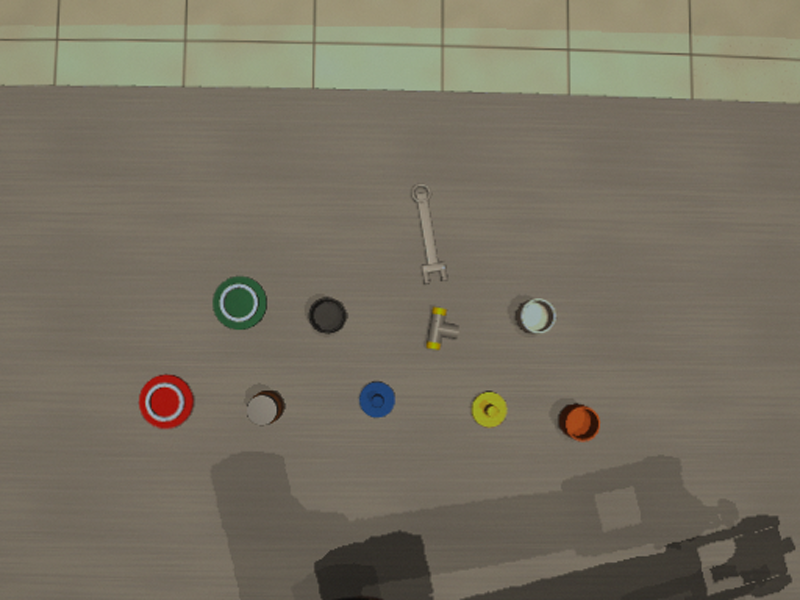

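View pics/scene0.png

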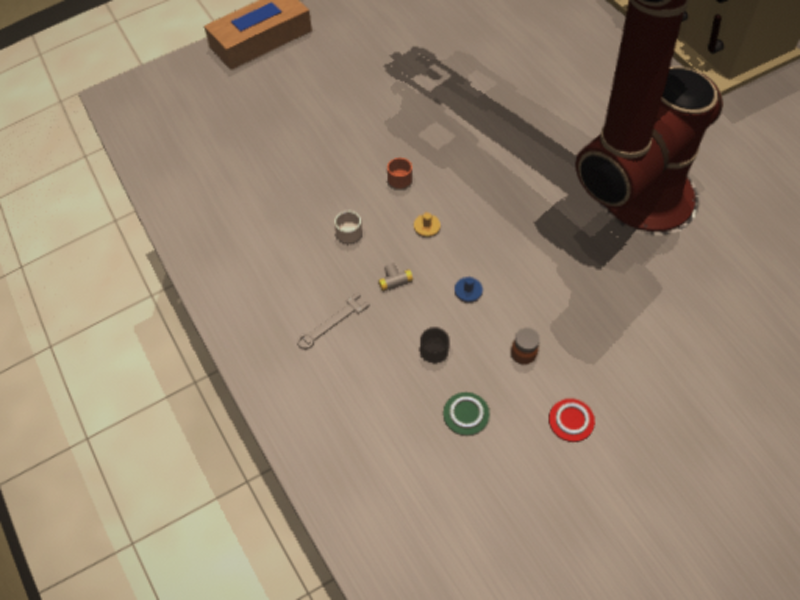

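The top view shows (in 800x600 px) green stand (239,303), red stand (166,401), black cup (328,315), white (537,315), blue lid (377,399), brass lid (489,409), clay (579,423), jar (264,407) and tee (440,328). Next I'll enlarge crops of these.

```bash
cat > h.py <<'E'
import numpy as np, cv2
from plant import manip
def ray(name,uv):
    c=manip.camera_model(name)
    K=np.array([[c['fx'],0,c['cx']],[0,c['fy'],c['cy']],[0,0,1]])
    d=np.array([c['k1'],0,0,0,0.])
    p=cv2.undistortPoints(np.array([[uv]],float),K,d)[0,0]
    v=np.array([p[0],p[1],1.])
    if 'rvec' in c:
        R=cv2.Rodrigues(c['rvec'])[0]; return -R.T@c['tvec'], R.T@v
    from scipy.spatial.transform import Rotation as Ro
    s=manip.state(); T=np.array(c['mount']); w=s['tool_rot']
    R=Ro.from_quat([w[1],w[2],w[3],w[0]]).as_matrix()
    return s['tool_pos']+R@T[:3,3], R@T[:3,:3]@v
def onz(name,uv,z):
    o,d=ray(name,uv); return o+d*(z-o[2])/d[2]
E
python3 - <<'E'
from h import *
f=manip.grab_frame("top"); cv2.imwrite("pics/raw_top.png",f)
pts=[(153,194),(106,257),(210,202),(344,202),(241,256),(313,262),(371,271),(169,260)]
rows=[]
t=[cv2.resize(f[y-20:y+20,x-20:x+20],(200,200),interpolation=cv2.INTER_CUBIC) for x,y in pts]
for i in t:
    for k in range(0,200,50): i[k,:4]=255; i[:4,k]=255
m=np.vstack([np.hstack(t[:4]),np.hstack(t[4:])]); m=np.clip(m.astype(float)*1.4,0,255).astype('uint8')
cv2.imwrite("pics/crops0.png",m)
E
```

```text
(no output)
```

View pics/crops0.png

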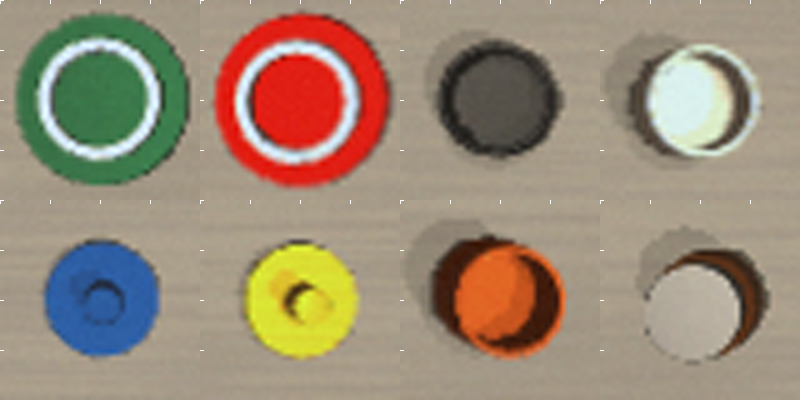

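```bash
python3 - <<'E'
from h import *
P=dict(green=(153,194,98.5,99,.014),red=(106,257,97.5,101.5,.014),black=(210,202,99.5,98.5,.046),white=(344,202,103,100.5,.046),blue=(241,256,101.5,98,.010),brass=(313,262,102,100,.010),clay=(371,271,109.5,101,.046),jar=(169,260,94,112,.06))
print(ray("top",(254,199))[0])
for k,(x,y,a,b,z) in P.items():
    u=(x-20+(a+.5)/5-.5, y-20+(b+.5)/5-.5)
    print(k,onz("top",u,z).round(4))
for n,u in dict(tee_top=(439,310),tee_bot=(433,347),branch=(459,331),wr_head=(434,278)).items(): print(n,onz("top",(u[0]*.64,u[1]*.64),.011).round(4))
w=manip.state()['tool_rot']
from scipy.spatial.transform import Rotation as Ro
print(Ro.from_quat([w[1],w[2],w[3],w[0]]).as_matrix().round(3))
E
```

```text
[0.57150168 0.01195534 1.04919409]
green [0.6259 0.2214 0.014 ]
red [0.4715 0.332  0.014 ]
black [0.6073 0.0806 0.046 ]
white [ 0.6102 -0.2391  0.046 ]
blue [0.4784 0.0051 0.01  ]
brass [ 0.4639 -0.1714  0.01  ]
clay [ 0.4464 -0.3081  0.046 ]
jar [0.4658 0.1745 0.06  ]
tee_top [ 0.6177 -0.0913  0.011 ]
tee_bot [ 0.5597 -0.0824  0.011 ]
branch [ 0.5852 -0.123   0.011 ]
wr_head [ 0.6679 -0.083   0.011 ]
[[-0.94  -0.     0.342]
 [-0.342  0.002 -0.94 ]
 [-0.    -1.    -0.002]]
```

```bash
python3 -m jog '{"offset":[[0.49,0.83,-0.1],[0.49,0.83,-0.1],[0.49,0.83,-0.1],[0.49,0.83,-0.1],[0.49,0.83,-0.1],[0.49,0.83,-0.1],[0.49,0.83,-0.1],[0.49,0.83,-0.1],[0.49,0.83,-0.1],[0.49,0.83,-0.1],[0.49,0.83,-0.1],[0.49,0.83,-0.1]],"angular":[[0,0,0],[0,0,0],[0,0,0],[0,0,0],[0,0,0],[0,0,0],[0,0,0],[0,0,0],[0,0,0],[0,0,0],[0,0,0],[0,0,0]],"jaw":[85,85,85,85,85,85,85,85,85,85,85,85]}'
python3 -m jog '{"offset":[[0.49,0.83,-0.2],[0.49,0.83,-0.2],[0.49,0.83,-0.2],[0.49,0.83,-0.2],[0,0,0],[0,0,0]],"angular":[[0,0,0],[0,0,0],[0,0,0],[0,0,0],[0,0,0],[0,0,0]],"jaw":[85,85,85,85,85,85]}'
python3 - <<'E'
from h import *
cv2.imwrite("pics/w1.png",cv2.resize(manip.grab_frame("wrist"),(800,600),interpolation=cv2.INTER_CUBIC))
s=manip.state();print(s['tool_pos'],s['tool_rot'])
E
```

```text
time: 1.35
tool_pos: [0.5081, -0.0874, 0.171]
tool_rot: [-0.123, 0.123, -0.696, 0.696]
contact_force: [1.4, -0.4, -0.2]
gripper_width: 0.997
time: 1.95
tool_pos: [0.6052, 0.0776, 0.1301]
tool_rot: [-0.123, 0.124, -0.696, 0.696]
contact_force: [0.3, 0.5, -1.0]
gripper_width: 0.995
[0.60520046 0.07662704 0.13077901] [-0.12246445  0.12332745 -0.69627062  0.69641942]
```

View pics/w1.png

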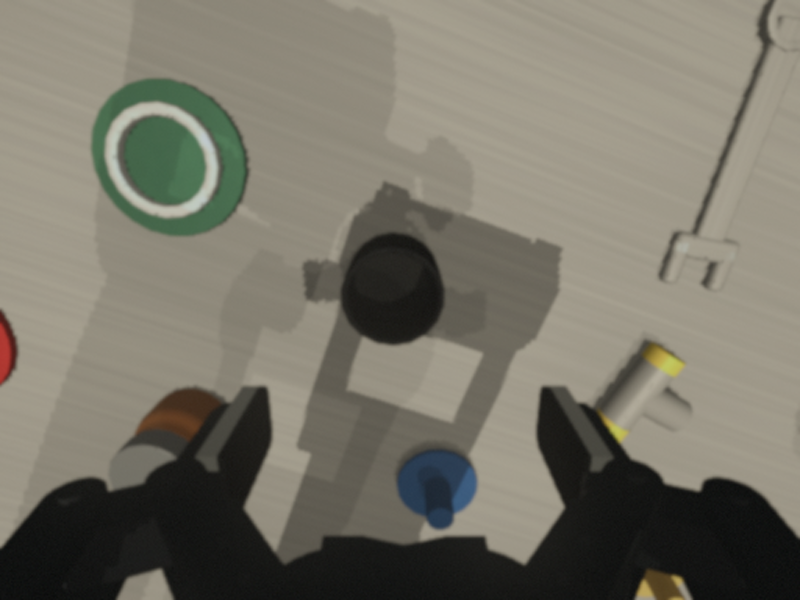

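```bash
python3 - <<'E'
from h import *
print(onz("wrist",(393*.64,296*.64),.046), onz("wrist",(162*.64,158*.64),.014))
E
```

```text
[0.60866908 0.08386048 0.046     ] [0.62918883 0.22262328 0.014     ]
```

```bash
python3 -m jog '{"offset":[[0.06,0.1,-0.4],[0,0,-0.4],[0,0,-0.4],[0,0,-0.4],[0,0,-0.4],[0,0,-0.36],[0,0,0],[0,0,0]],"angular":[[0,0,0],[0,0,0],[0,0,0],[0,0,0],[0,0,0],[0,0,0],[0,0,0],[0,0,0]],"jaw":[85,85,85,85,85,85,85,85]}'
python3 -m jog '{"offset":[[0,0,0],[0,0,0],[0,0,0],[0,0,0],[0,0,0],[0,0,0],[0,0,0],[0,0,0]],"angular":[[0,0,0],[0,0,0],[0,0,0],[0,0,0],[0,0,0],[0,0,0],[0,0,0],[0,0,0]],"jaw":[40,40,40,40,40,40,40,40]}'
```

```text
time: 2.8
tool_pos: [0.6086, 0.0806, 0.014]
tool_rot: [-0.122, 0.122, -0.696, 0.697]
contact_force: [-0.3, -0.1, -0.2]
gripper_width: 0.996
time: 3.6
tool_pos: [0.6102, 0.0817, 0.0154]
tool_rot: [-0.124, 0.122, -0.696, 0.697]
contact_force: [-1.5, -0.5, 5.4]
gripper_width: 0.613
```

```bash
python3 -m jog '{"offset":[[0,0,0.2],[0,0,0.4],[0,0,0.5],[0,0,0.5],[0,0,0],[0,0,0]],"angular":[[0,0,0],[0,0,0],[0,0,0],[0,0,0],[0,0,0],[0,0,0]],"jaw":[40,40,40,40,40,40]}'
python3 - <<'E'
from h import *
cv2.imwrite("pics/w2.png",cv2.resize(manip.grab_frame("wrist"),(800,600),interpolation=cv2.INTER_CUBIC))
cv2.imwrite("pics/s2.png",cv2.resize(manip.grab_frame("scene")[150:300,180:380],(800,600),interpolation=cv2.INTER_CUBIC))
s=manip.state();print(s['tool_pos'],s['tool_rot'])
E
```

```text
time: 4.2
tool_pos: [0.6085, 0.0817, 0.0933]
tool_rot: [-0.123, 0.123, -0.696, 0.696]
contact_force: [0.1, -0.0, -1.8]
gripper_width: 0.611
[0.60718576 0.08163711 0.0912416 ] [ 0.12153414 -0.12387758  0.69655472 -0.69620063]
```

View pics/w2.png

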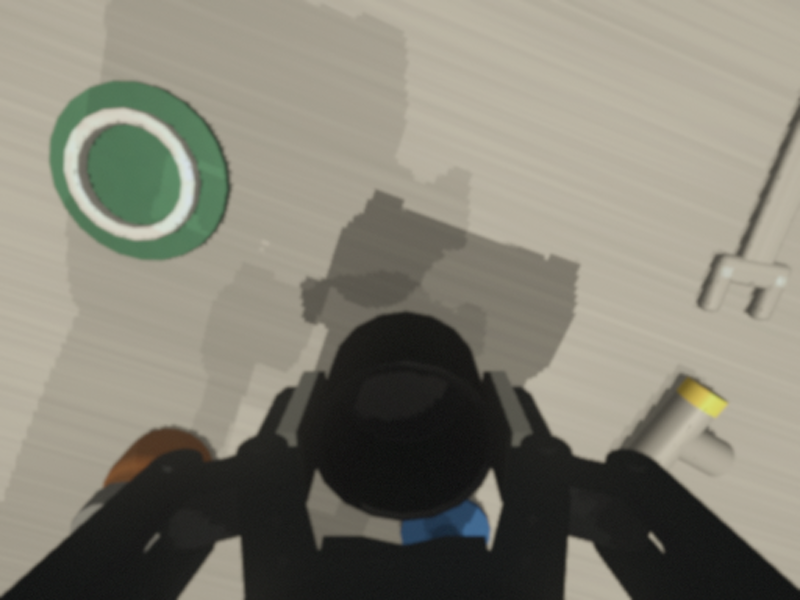

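View pics/s2.png

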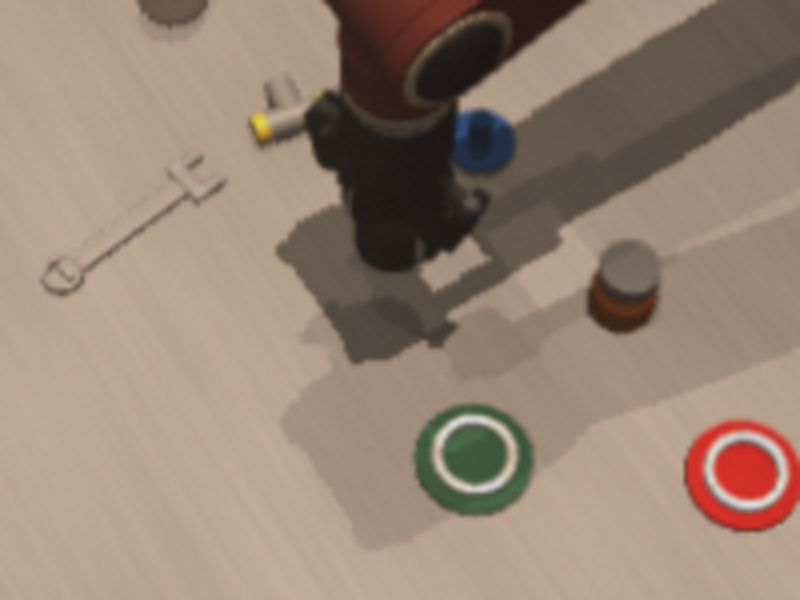

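```bash
python3 - <<'E'
from h import *
print(manip.state()['tool_pos'],onz("wrist",(404*.64,436*.64),.123), onz("wrist",(131.5*.64,174*.64),.014))
E
```

```text
[0.60718576 0.08163711 0.0912416 ] [0.61041808 0.08279906 0.123     ] [0.6272788  0.22136112 0.014     ]
```

```bash
python3 -m jog '{"offset":[[0.04,0.3,0],[0.08,0.6,0],[0.08,0.6,0],[0.08,0.6,0],[0.07,0.5,0],[0.02,0.2,0],[0,0,0],[0,0,0]],"angular":[[0,0,0],[0,0,0],[0,0,0],[0,0,0],[0,0,0],[0,0,0],[0,0,0],[0,0,0]],"jaw":[40,40,40,40,40,40,40,40]}'
python3 -m jog '{"offset":[[0,0,-0.3],[0,0,-0.3],[0,0,-0.3],[0,0,-0.2],[0,0,0],[0,0,0]],"angular":[[0,0,0],[0,0,0],[0,0,0],[0,0,0],[0,0,0],[0,0,0]],"jaw":[40,40,40,40,40,40]}'
python3 - <<'E'
from h import *
cv2.imwrite("pics/w3.png",cv2.resize(manip.grab_frame("wrist"),(800,600),interpolation=cv2.INTER_CUBIC))
s=manip.state();print(s['tool_pos'],s['tool_rot'])
E
```

```text
time: 5.1
tool_pos: [0.6266, 0.2212, 0.0925]
tool_rot: [-0.122, 0.123, -0.696, 0.697]
contact_force: [0.0, 0.4, -1.6]
gripper_width: 0.605
time: 5.7
tool_pos: [0.6269, 0.2215, 0.0378]
tool_rot: [-0.122, 0.123, -0.696, 0.696]
contact_force: [0.1, 0.0, -1.9]
gripper_width: 0.61
[0.62750797 0.22169174 0.03862937] [ 0.12291792 -0.12241342  0.69639262 -0.69637882]
```

View pics/w3.png

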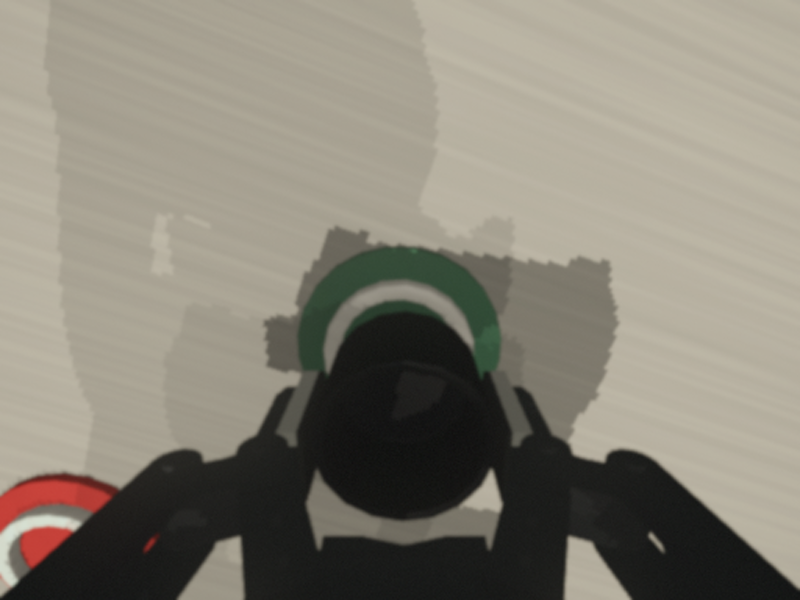

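```bash
python3 -m jog '{"offset":[[0,0.02,-0.08],[0,0,-0.08],[0,0,-0.08],[0,0,-0.06],[0,0,0],[0,0,0]],"angular":[[0,0,0],[0,0,0],[0,0,0],[0,0,0],[0,0,0],[0,0,0]],"jaw":[40,40,40,40,40,40]}'
python3 - <<'E'
from h import *
cv2.imwrite("pics/w4.png",cv2.resize(manip.grab_frame("wrist"),(800,600),interpolation=cv2.INTER_CUBIC))
s=manip.state();print(s['tool_pos'],s['contact_force'],s['ft_torque'])
E
```

```text
time: 6.35
tool_pos: [0.6272, 0.2227, 0.0235]
tool_rot: [0.123, -0.123, 0.696, -0.696]
contact_force: [-1.9, -0.7, 0.8]
gripper_width: 0.609
[0.62718625 0.22269242 0.02350762] [-0.21841642 -0.96492467  1.99336156] [ 0.03542369  0.19035512 -0.04557126]
```

View pics/w4.png

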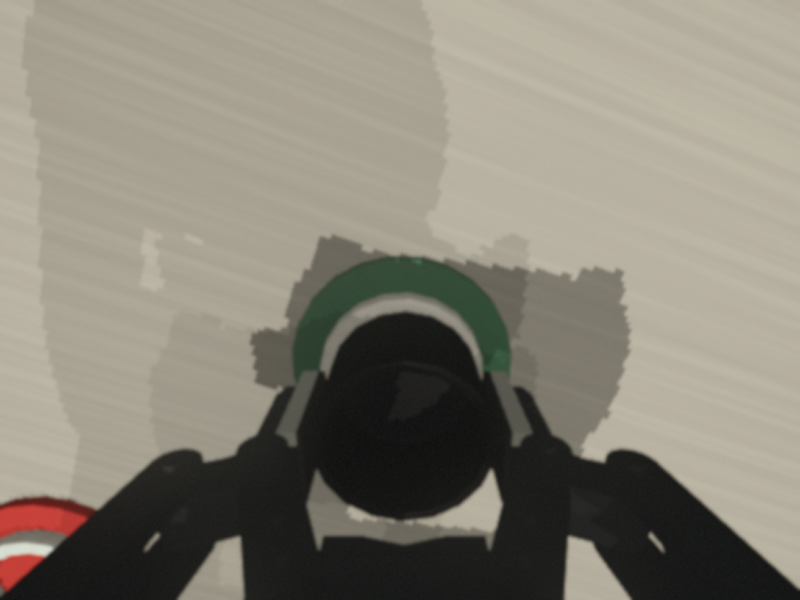

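```bash
python3 -m jog '{"offset":[[0,0,-0.02],[0,0,-0.02],[0,0,0]],"angular":[[0,0,0],[0,0,0],[0,0,0]],"jaw":[40,40,40]}'
python3 -m jog '{"offset":[[0,0,0],[0,0,0],[0,0,0],[0,0,0],[0,0,0],[0,0,0.1],[0,0,0.4],[0,0,0.6],[0,0,0.7],[0,0,0.5],[0,0,0],[0,0,0]],"angular":[[0,0,0],[0,0,0],[0,0,0],[0,0,0],[0,0,0],[0,0,0],[0,0,0],[0,0,0],[0,0,0],[0,0,0],[0,0,0],[0,0,0]],"jaw":[75,85,85,85,85,85,85,85,85,85,85,85]}'
python3 - <<'E'
from h import *
cv2.imwrite("pics/w5.png",cv2.resize(manip.grab_frame("wrist"),(800,600),interpolation=cv2.INTER_CUBIC))
s=manip.state();print(s['tool_pos'],s['contact_force'],s['ft_torque'])
E
```

```text
time: 6.7
tool_pos: [0.6273, 0.2227, 0.0235]
tool_rot: [-0.123, 0.123, -0.696, 0.696]
contact_force: [-6.0, -0.8, 10.3]
gripper_width: 0.612
time: 7.9
tool_pos: [0.6274, 0.2227, 0.137]
tool_rot: [0.123, -0.122, 0.696, -0.696]
contact_force: [-0.4, -0.3, -0.2]
gripper_width: 0.995
[0.62648339 0.22252453 0.13530262] [-0.06974956  0.13695774 -0.85402994] [ 0.00325908  0.02238741 -0.03305404]
```

View pics/w5.png

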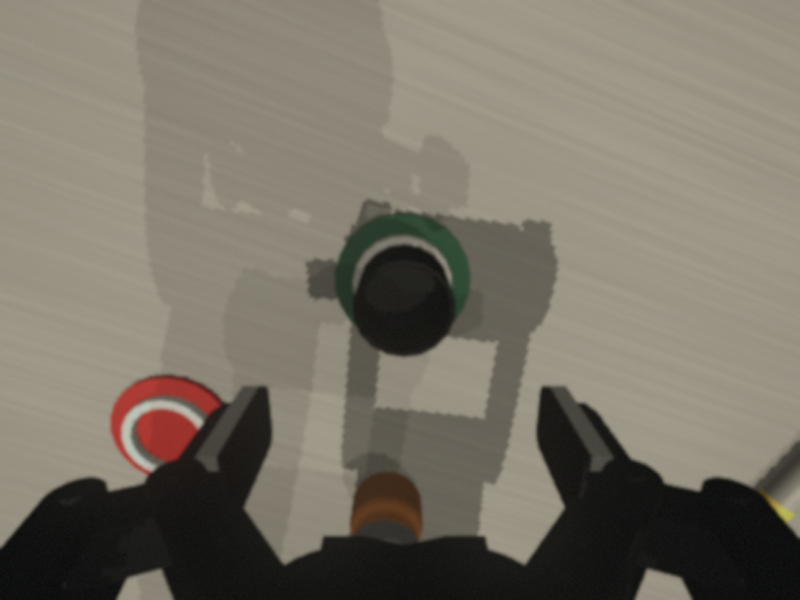

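```bash
cat >> h.py <<'E'
def proj(name,P):
    c=manip.camera_model(name)
    K=np.array([[c['fx'],0,c['cx']],[0,c['fy'],c['cy']],[0,0,1]])
    if 'rvec' in c: R=cv2.Rodrigues(c['rvec'])[0];t=c['tvec']
    else:
        from scipy.spatial.transform import Rotation as Ro
        s=manip.state(); T=np.array(c['mount']); w=s['tool_rot']
        Rt=Ro.from_quat([w[1],w[2],w[3],w[0]]).as_matrix()
        Rc=Rt@T[:3,:3]; o=s['tool_pos']+Rt@T[:3,3]; R=Rc.T; t=-R@o
    return cv2.projectPoints(np.array(P,float).reshape(-1,3),cv2.Rodrigues(R)[0],np.array(t,float),K,np.array([c['k1'],0,0,0,0.]))[0].reshape(-1,2)
def circ(im,name,c,r,z,col,x0,y0,s):
    a=np.linspace(0,2*np.pi,60)
    p=proj(name,np.c_[c[0]+r*np.cos(a),c[1]+r*np.sin(a),0*a+z])
    cv2.polylines(im,[np.round((p-[x0,y0]+.5)*s).astype(int)],True,col,1)
def crop(name,c,fn,half=28,s=10,circles=()):
    f=manip.grab_frame(name); u=proj(name,[c])[0].round().astype(int)
    x0,y0=max(0,u[0]-half),max(0,u[1]-half)
    im=cv2.resize(f[y0:u[1]+half,x0:u[0]+half],None,fx=s,fy=s,interpolation=cv2.INTER_CUBIC)
    for (cc,r,z,col) in circles: circ(im,name,cc,r,z,col,x0,y0,s)
    cv2.imwrite(fn,im)
E
python3 - <<'E'
from h import *
G=(.6265,.2218)
C=[(G,.042,.006,(0,255,0)),(G,.03,.014,(255,255,255)),(G,.027,.054,(0,0,255)),(G,.0,.0,(0,0,255))]
crop("scene",(*G,.03),"pics/a.png",circles=C); crop("wrist",(*G,.03),"pics/b.png",half=55,s=5,circles=C)
a=cv2.imread("pics/a.png");b=cv2.imread("pics/b.png")[:560]
print(a.shape,b.shape)
m=np.hstack([cv2.resize(a,(400,400)),cv2.resize(b,(400,400))]);cv2.imwrite("pics/c5.png",m)
E
```

```text
(560, 560, 3) (550, 550, 3)
```

View pics/c5.png

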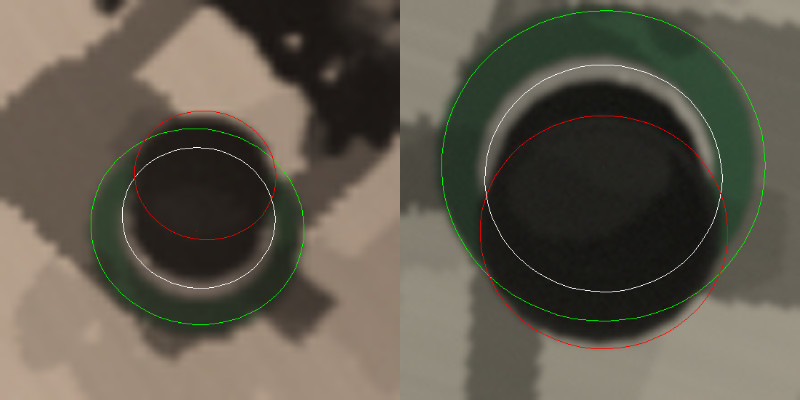

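```bash
python3 -m jog '{"offset":[[-0.03,-0.9,0],[-0.03,-0.9,0],[-0.03,-0.9,0],[-0.03,-0.9,0],[-0.04,-0.9,0],[-0.04,-0.9,0],[-0.04,-0.9,0],[-0.04,-0.9,0],[-0.03,-1.0,0],[-0.03,-1.0,0],[0,0,0],[0,0,0]],"angular":[[0,0,0],[0,0,0],[0,0,0],[0,0,0],[0,0,0],[0,0,0],[0,0,0],[0,0,0],[0,0,0],[0,0,0],[0,0,0],[0,0,0]],"jaw":[85,85,85,85,85,85,85,85,85,85,85,85]}'
python3 - <<'E'
from h import *
cv2.imwrite("pics/w6.png",cv2.resize(manip.grab_frame("wrist"),(800,600),interpolation=cv2.INTER_CUBIC))
s=manip.state();print(s['tool_pos'],s['contact_force'],proj("wrist",[[.611,-.239,.046]])*1.5625)
E
```

```text
time: 9.25
tool_pos: [0.6091, -0.2379, 0.1344]
tool_rot: [0.121, -0.123, 0.697, -0.696]
contact_force: [0.7, 0.1, 0.3]
gripper_width: 1.0
[ 0.60931203 -0.23668231  0.13461293] [ 0.03087185 -0.02827053 -0.1120536 ] [[409.58610773 302.59492215]]
```

View pics/w6.png

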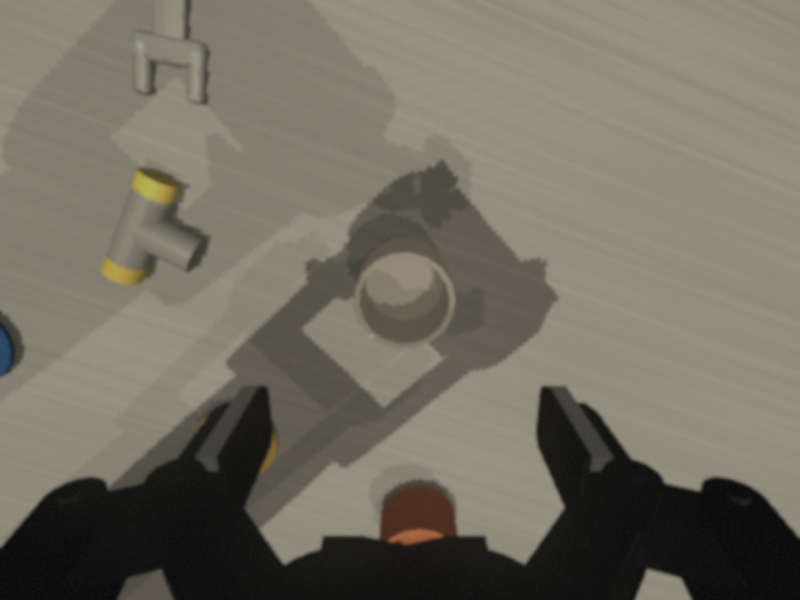

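```bash
python3 - <<'E'
from h import *
print(onz("wrist",(405*.64,298*.64),.046),manip.state()['tool_pos'])
E
```

```text
[ 0.61256525 -0.23586706  0.046     ] [ 0.60931203 -0.23668231  0.13461293]
```

```bash
python3 -m jog '{"offset":[[0.04,-0.01,-0.4],[0,0,-0.5],[0,0,-0.5],[0,0,-0.5],[0,0,-0.4],[0,0,-0.12],[0,0,0],[0,0,0]],"angular":[[0,0,0],[0,0,0],[0,0,0],[0,0,0],[0,0,0],[0,0,0],[0,0,0],[0,0,0]],"jaw":[85,85,85,85,85,85,85,85]}'
python3 -m jog '{"offset":[[0,0,0],[0,0,0],[0,0,0],[0,0,0],[0,0,0],[0,0,0],[0,0,0],[0,0,0]],"angular":[[0,0,0],[0,0,0],[0,0,0],[0,0,0],[0,0,0],[0,0,0],[0,0,0],[0,0,0]],"jaw":[40,40,40,40,40,40,40,40]}'
python3 -m jog '{"offset":[[0,0,0.2],[0,0,0.5],[0,0,0.7],[0,0,0.7],[0,0,0.5],[0,0,0],[0,0,0]],"angular":[[0,0,0],[0,0,0],[0,0,0],[0,0,0],[0,0,0],[0,0,0],[0,0,0]],"jaw":[40,40,40,40,40,40,40]}'
python3 - <<'E'
from h import *
cv2.imwrite("pics/w7.png",cv2.resize(manip.grab_frame("wrist"),(800,600),interpolation=cv2.INTER_CUBIC))
s=manip.state();print(s['tool_pos'],s['contact_force'])
E
```

```text
time: 10.1
tool_pos: [0.6129, -0.2373, 0.0163]
tool_rot: [-0.123, 0.123, -0.696, 0.697]
contact_force: [0.5, 0.2, 0.1]
gripper_width: 0.994
time: 10.9
tool_pos: [0.6134, -0.2384, 0.0172]
tool_rot: [-0.124, 0.122, -0.696, 0.697]
contact_force: [0.6, 1.1, 6.4]
gripper_width: 0.61
time: 11.6
tool_pos: [0.6118, -0.2377, 0.145]
tool_rot: [0.123, -0.123, 0.696, -0.696]
contact_force: [0.1, 0.2, -1.5]
gripper_width: 0.617
[ 0.611034   -0.23730648  0.14338283] [ 0.72023327 -0.63946842 -1.53744931]
```

View pics/w7.png

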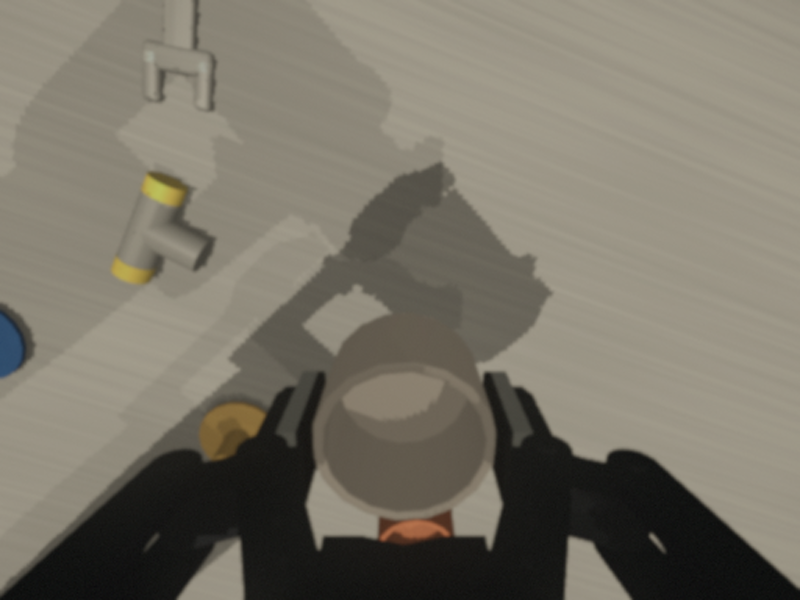

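```bash
python3 -m jog '{"offset":[[0.03,0.5,0],[0.03,0.9,0],[0.03,0.95,0],[0.03,0.95,0],[0.03,0.95,0],[0.03,0.95,0],[0.03,0.95,0],[0.03,0.95,0],[0.03,0.9,0],[0.03,0.8,0],[0.02,0.4,0],[0,0,0]],"angular":[[0,0,0],[0,0,0],[0,0,0],[0,0,0],[0,0,0],[0,0,0],[0,0,0],[0,0,0],[0,0,0],[0,0,0],[0,0,0],[0,0,0]],"jaw":[40,40,40,40,40,40,40,40,40,40,40,40]}'
python3 -m jog '{"offset":[[0,0,-0.3],[0,0,-0.5],[0,0,-0.2],[0,0,0],[0,0,0]],"angular":[[0,0,0],[0,0,0],[0,0,0],[0,0,0],[0,0,0]],"jaw":[40,40,40,40,40]}'
python3 - <<'E'
from h import *
cv2.imwrite("pics/w8.png",cv2.resize(manip.grab_frame("wrist"),(800,600),interpolation=cv2.INTER_CUBIC))
cv2.imwrite("pics/s8.png",cv2.resize(manip.grab_frame("scene")[180:300,220:380],(800,600),interpolation=cv2.INTER_CUBIC))
s=manip.state();print(s['tool_pos'],s['contact_force'])
E
```

```text
time: 12.85
tool_pos: [0.6266, 0.2242, 0.1426]
tool_rot: [-0.122, 0.125, -0.696, 0.696]
contact_force: [-0.4, -0.2, -1.1]
gripper_width: 0.614
time: 13.35
tool_pos: [0.6282, 0.2212, 0.095]
tool_rot: [-0.122, 0.122, -0.696, 0.697]
contact_force: [0.5, -0.3, -1.2]
gripper_width: 0.612
[0.62904378 0.22184696 0.09661696] [-0.4652483  -0.33937253 -1.02507383]
```

View pics/w8.png

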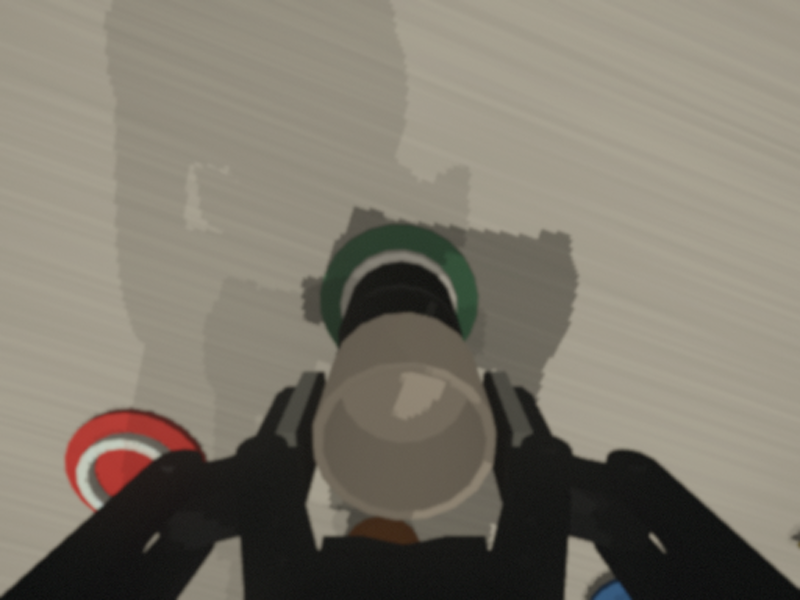

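View pics/s8.png

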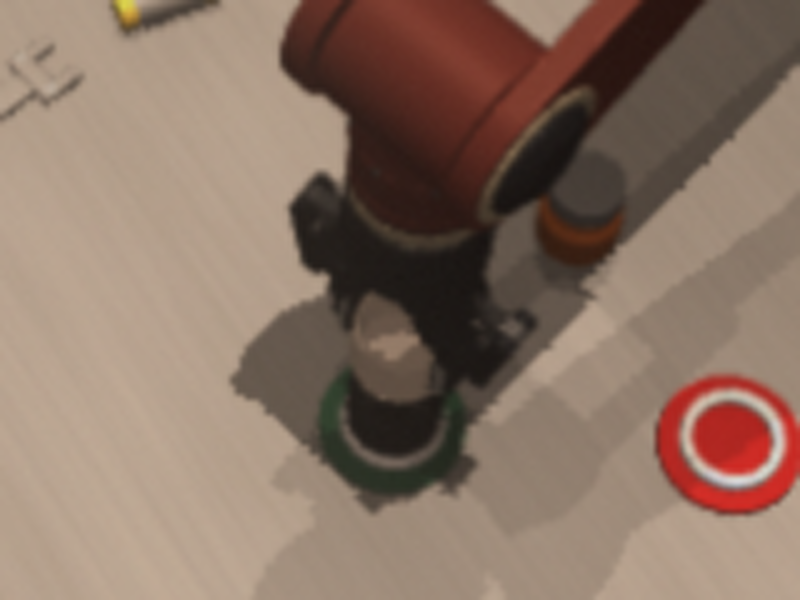

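```bash
python3 -m jog '{"offset":[[-0.02,0.02,-0.15],[0,0,-0.15],[0,0,-0.1],[0,0,-0.1],[0,0,-0.06],[0,0,0],[0,0,0]],"angular":[[0,0,0],[0,0,0],[0,0,0],[0,0,0],[0,0,0],[0,0,0],[0,0,0]],"jaw":[40,40,40,40,40,40,40]}'
python3 - <<'E'
from h import *
cv2.imwrite("pics/w9.png",cv2.resize(manip.grab_frame("wrist"),(800,600),interpolation=cv2.INTER_CUBIC))
s=manip.state();print(s['tool_pos'],s['contact_force'])
E
```

```text
time: 14.15
tool_pos: [0.6272, 0.2232, 0.0673]
tool_rot: [0.123, -0.123, 0.696, -0.696]
contact_force: [-0.3, 0.4, -1.3]
gripper_width: 0.611
[0.62732518 0.22326075 0.06756908] [ 0.13318974 -0.48379143 -0.64643923]
```

View pics/w9.png

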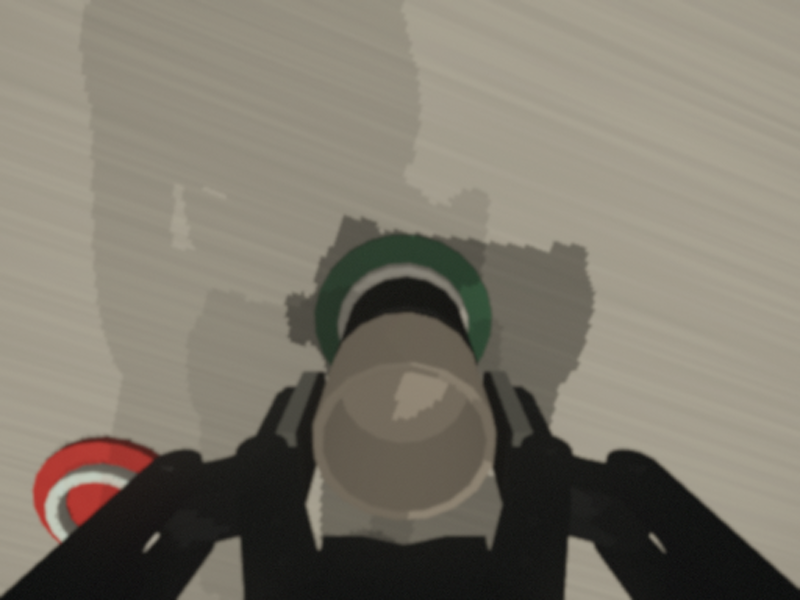

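Aligned (black cup and white cup both at column ~404), no contact yet. I'll lower the last few mm in small steps.

```bash
python3 -m jog '{"offset":[[0,0,-0.03],[0,0,-0.03],[0,0,0],[0,0,0]],"angular":[[0,0,0],[0,0,0],[0,0,0],[0,0,0]],"jaw":[40,40,40,40]}'
python3 -m jog '{"offset":[[0,0,-0.02],[0,0,0],[0,0,0]],"angular":[[0,0,0],[0,0,0],[0,0,0]],"jaw":[40,40,40]}'
```

```text
time: 14.6
tool_pos: [0.6275, 0.2233, 0.0652]
tool_rot: [0.123, -0.122, 0.696, -0.696]
contact_force: [-2.0, -0.8, 3.7]
gripper_width: 0.611
time: 14.9
tool_pos: [0.6277, 0.2234, 0.0652]
tool_rot: [0.123, -0.122, 0.696, -0.696]
contact_force: [-3.5, -0.9, 7.7]
gripper_width: 0.613
```

```bash
python3 -m jog '{"offset":[[0,0,0],[0,0,0],[0,0,0],[0,0,0],[0,0,0],[0,0,0.2],[0,0,0.4],[0,0,0.6],[0,0,0.7],[0,0,0.5],[0,0,0],[0,0,0]],"angular":[[0,0,0],[0,0,0],[0,0,0],[0,0,0],[0,0,0],[0,0,0],[0,0,0],[0,0,0],[0,0,0],[0,0,0],[0,0,0],[0,0,0]],"jaw":[75,85,85,85,85,85,85,85,85,85,85,85]}'
python3 - <<'E'
from h import *
cv2.imwrite("pics/w10.png",cv2.resize(manip.grab_frame("wrist"),(800,600),interpolation=cv2.INTER_CUBIC))
cv2.imwrite("pics/s10.png",cv2.resize(manip.grab_frame("scene")[180:300,220:380],(800,600),interpolation=cv2.INTER_CUBIC))
s=manip.state();print(s['tool_pos'],s['contact_force'],proj("wrist",[[.6285,.2235,.094]])*1.5625)
E
```

```text
time: 16.1
tool_pos: [0.6275, 0.2233, 0.1844]
tool_rot: [0.123, -0.122, 0.696, -0.696]
contact_force: [0.1, -0.0, -0.9]
gripper_width: 0.998
[0.62612385 0.22296495 0.18148887] [-0.56378247  0.16502831 -0.82281327] [[404.56559859 300.15966027]]
```

View pics/w10.png

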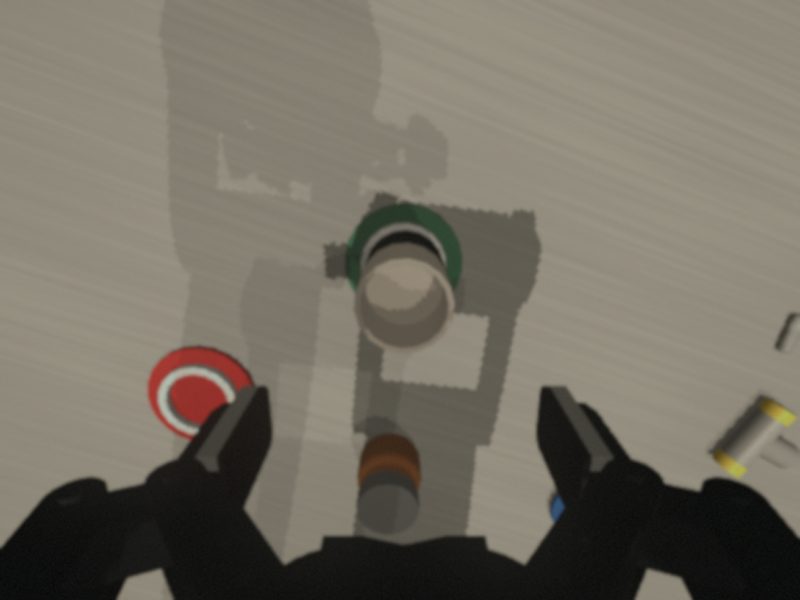

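View pics/s10.png

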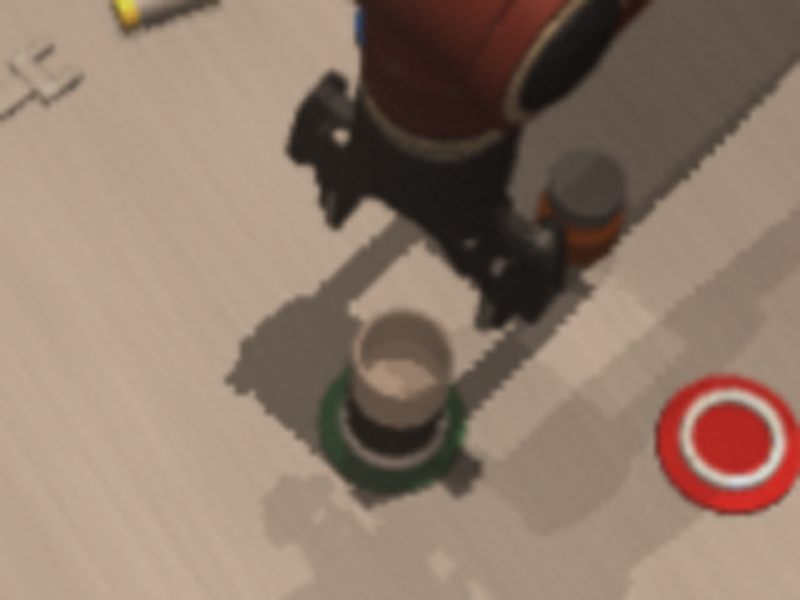

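```bash
python3 -m jog '{"offset":[[-0.49,-0.72,0],[-0.49,-0.72,0],[-0.49,-0.72,0],[-0.49,-0.72,-0.3],[-0.5,-0.73,-0.3],[-0.5,-0.73,-0.4],[0,0,0],[0,0,0]],"angular":[[0,0,0],[0,0,0],[0,0,0],[0,0,0],[0,0,0],[0,0,0],[0,0,0],[0,0,0]],"jaw":[85,85,85,85,85,85,85,85]}'
python3 - <<'E'
from h import *
cv2.imwrite("pics/w11.png",cv2.resize(manip.grab_frame("wrist"),(800,600),interpolation=cv2.INTER_CUBIC))
s=manip.state();print(s['tool_pos'],s['contact_force'],proj("wrist",[[.479,.0065,.04],[.479,.0065,.01]])*1.5625)
E
```

```text
time: 17.0
tool_pos: [0.4773, 0.0058, 0.131]
tool_rot: [0.121, -0.123, 0.697, -0.696]
contact_force: [0.5, 0.9, 0.2]
gripper_width: 0.991
[0.47867163 0.00626627 0.13238011] [-0.12112248  0.43785541  1.19321612] [[403.87340463 301.05992775]
 [403.9080475  284.65462112]]
```

View pics/w11.png

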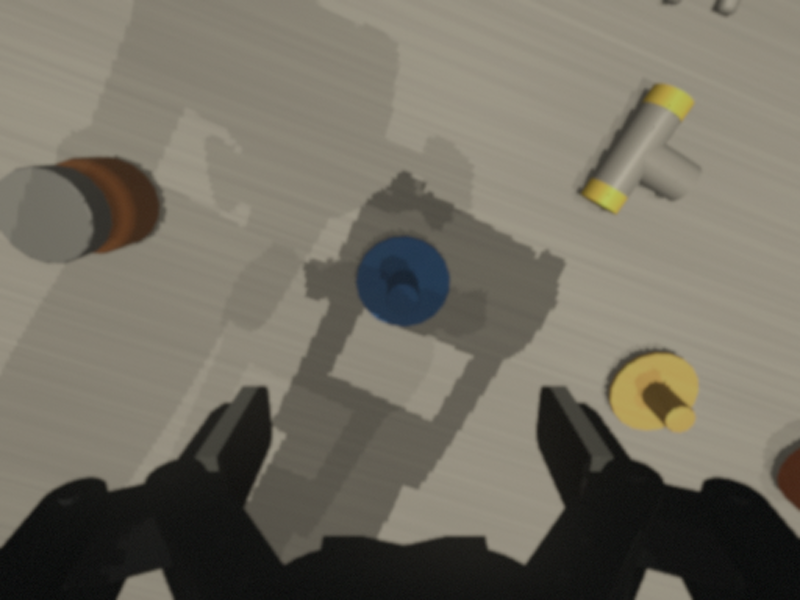

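```bash
python3 -m jog '{"offset":[[0.04,0,-0.4],[0,0,-0.5],[0,0,-0.5],[0,0,-0.5],[0,0,-0.3],[0,0,-0.1],[0,0,0],[0,0,0]],"angular":[[0,0,0],[0,0,0],[0,0,0],[0,0,0],[0,0,0],[0,0,0],[0,0,0],[0,0,0]],"jaw":[85,85,85,85,85,85,85,85]}'
python3 -m jog '{"offset":[[0,0,0],[0,0,0],[0,0,0],[0,0,0],[0,0,0],[0,0,0],[0,0,0],[0,0,0],[0,0,0],[0,0,0],[0,0,0],[0,0,0]],"angular":[[0,0,0],[0,0,0],[0,0,0],[0,0,0],[0,0,0],[0,0,0],[0,0,0],[0,0,0],[0,0,0],[0,0,0],[0,0,0],[0,0,0]],"jaw":[5,5,5,5,5,5,5,5,5,5,5,5]}'
```

```text
time: 17.85
tool_pos: [0.4824, 0.0065, 0.0195]
tool_rot: [-0.124, 0.122, -0.696, 0.697]
contact_force: [-0.8, -0.2, -0.6]
gripper_width: 0.998
time: 19.05
tool_pos: [0.4815, 0.0061, 0.0187]
tool_rot: [-0.123, 0.122, -0.696, 0.696]
contact_force: [-1.0, 0.0, 5.6]
gripper_width: 0.181
```

```bash
python3 -m jog '{"offset":[[0,0,0.2],[0,0,0.5],[0,0,0.7],[0,0,0.7],[0,0,0.6],[0,0,0.4],[0,0,0],[0,0,0]],"angular":[[0,0,0],[0,0,0],[0,0,0],[0,0,0],[0,0,0],[0,0,0],[0,0,0],[0,0,0]],"jaw":[5,5,5,5,5,5,5,5]}'
python3 - <<'E'
from h import *
cv2.imwrite("pics/w12.png",cv2.resize(manip.grab_frame("wrist"),(800,600),interpolation=cv2.INTER_CUBIC))
s=manip.state();print(s['tool_pos'],s['tool_rot'],s['contact_force'])
z=s['tool_pos'][2]-.0187
t=s['tool_pos']; print(proj("wrist",[[t[0],t[1],z+.01],[t[0],t[1],z+.04]])*1.5625)
E
```

```text
time: 19.85
tool_pos: [0.4806, 0.0063, 0.1726]
tool_rot: [0.122, -0.123, 0.696, -0.696]
contact_force: [1.3, 0.8, -0.8]
gripper_width: 0.187
[0.4800446  0.00637609 0.17155672] [ 0.12180441 -0.12359885  0.69668909 -0.69606847] [-0.81962533  0.08113165 -1.70987711]
[[404.01855007 376.99210726]
 [403.94827082 424.80917604]]
```

View pics/w12.png

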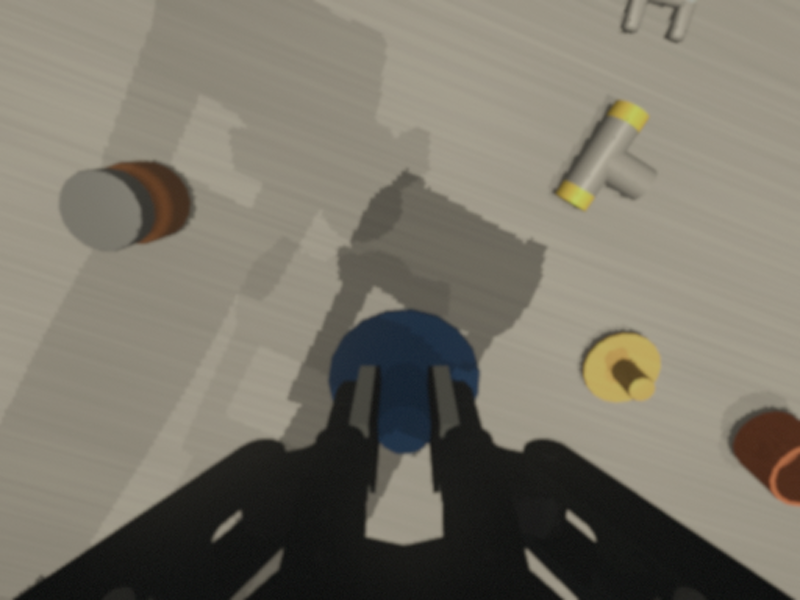

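```bash
python3 -m jog '{"offset":[[0.24,0.36,0],[0.4,0.58,0],[0.5,0.74,0],[0.5,0.74,0],[0.5,0.74,0],[0.4,0.58,0],[0.3,0.45,0],[0.1,0.15,0],[0,0,0],[0,0,0]],"angular":[[0,0,0],[0,0,0],[0,0,0],[0,0,0],[0,0,0],[0,0,0],[0,0,0],[0,0,0],[0,0,0],[0,0,0]],"jaw":[5,5,5,5,5,5,5,5,5,5]}'
python3 -m jog '{"offset":[[0,0,-0.3],[0,0,-0.3],[0,0,-0.2],[0,0,0],[0,0,0]],"angular":[[0,0,0],[0,0,0],[0,0,0],[0,0,0],[0,0,0]],"jaw":[5,5,5,5,5]}'
python3 - <<'E'
from h import *
cv2.imwrite("pics/w13.png",cv2.resize(manip.grab_frame("wrist"),(800,600),interpolation=cv2.INTER_CUBIC))
cv2.imwrite("pics/s13.png",cv2.resize(manip.grab_frame("scene")[180:300,220:380],(800,600),interpolation=cv2.INTER_CUBIC))
s=manip.state();print(s['tool_pos'],s['contact_force'])
E
```

```text
time: 20.9
tool_pos: [0.6271, 0.2222, 0.1718]
tool_rot: [-0.122, 0.124, -0.696, 0.697]
contact_force: [-0.2, -0.2, -0.7]
gripper_width: 0.188
time: 21.4
tool_pos: [0.6277, 0.2229, 0.1325]
tool_rot: [-0.122, 0.123, -0.696, 0.696]
contact_force: [-0.7, 0.4, -0.3]
gripper_width: 0.188
[0.62853667 0.22325586 0.13402096] [ 0.30697484 -0.82311641 -2.16599554]
```

View pics/w13.png

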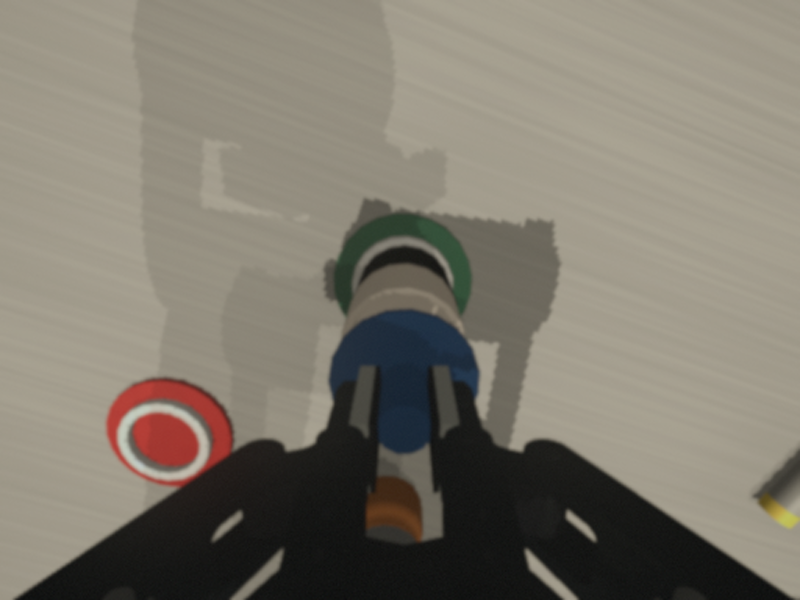

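View pics/s13.png

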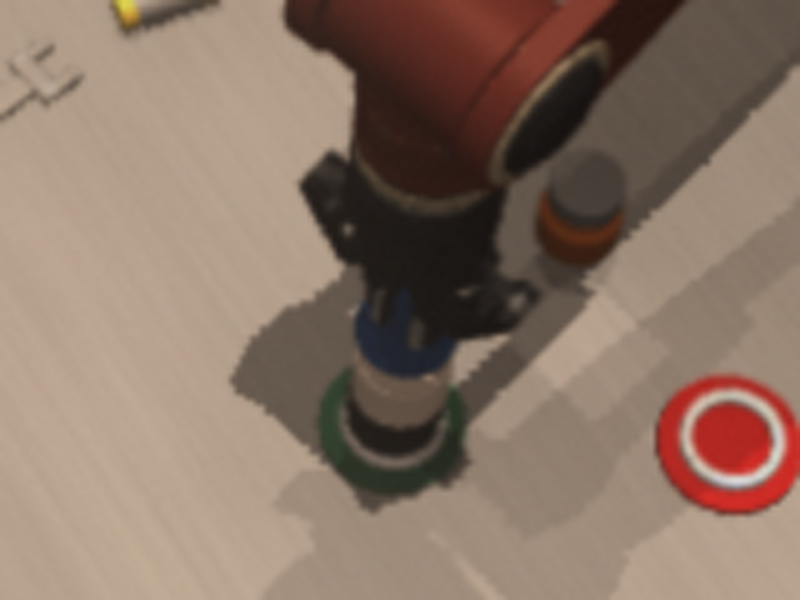

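```bash
python3 -m jog '{"offset":[[0,0,-0.15],[0,0,-0.12],[0,0,-0.08],[0,0,-0.06],[0,0,-0.05],[0,0,0],[0,0,0]],"angular":[[0,0,0],[0,0,0],[0,0,0],[0,0,0],[0,0,0],[0,0,0],[0,0,0]],"jaw":[5,5,5,5,5,5,5]}'
python3 -m jog '{"offset":[[0,0,-0.03],[0,0,-0.03],[0,0,0],[0,0,0]],"angular":[[0,0,0],[0,0,0],[0,0,0],[0,0,0]],"jaw":[5,5,5,5]}'
```

```text
time: 22.2
tool_pos: [0.6282, 0.2232, 0.1104]
tool_rot: [0.123, -0.123, 0.696, -0.696]
contact_force: [-0.3, -0.4, -0.6]
gripper_width: 0.183
time: 22.6
tool_pos: [0.6281, 0.2232, 0.1073]
tool_rot: [0.123, -0.123, 0.696, -0.696]
contact_force: [-0.2, 0.1, -0.4]
gripper_width: 0.185
```

```bash
python3 -m jog '{"offset":[[0,0,-0.02],[0,0,0],[0,0,0]],"angular":[[0,0,0],[0,0,0],[0,0,0]],"jaw":[5,5,5]}'
```

```text
time: 22.9
tool_pos: [0.6284, 0.2233, 0.1068]
tool_rot: [0.123, -0.122, 0.696, -0.696]
contact_force: [-0.1, -0.1, 1.2]
gripper_width: 0.184
```

```bash
python3 -m jog '{"offset":[[0,0,0],[0,0,0],[0,0,0],[0,0,0],[0,0,0],[0,0,0.2],[0,0,0.4],[0,0,0.6],[0,0,0.7],[0,0,0.5],[0,0,0],[0,0,0]],"angular":[[0,0,0],[0,0,0],[0,0,0],[0,0,0],[0,0,0],[0,0,0],[0,0,0],[0,0,0],[0,0,0],[0,0,0],[0,0,0],[0,0,0]],"jaw":[40,70,85,85,85,85,85,85,85,85,85,85]}'
python3 - <<'E'
from h import *
cv2.imwrite("pics/w14.png",cv2.resize(manip.grab_frame("wrist"),(800,600),interpolation=cv2.INTER_CUBIC))
cv2.imwrite("pics/s14.png",cv2.resize(manip.grab_frame("scene")[180:300,220:380],(800,600),interpolation=cv2.INTER_CUBIC))
s=manip.state();print(s['tool_pos'],s['contact_force'])
E
```

```text
time: 24.1
tool_pos: [0.6285, 0.2233, 0.2276]
tool_rot: [0.123, -0.122, 0.696, -0.696]
contact_force: [-0.1, -0.4, -0.3]
gripper_width: 0.995
[0.62731957 0.22301129 0.22471195] [ 0.49036376 -0.46068046 -0.4793439 ]
```

View pics/w14.png

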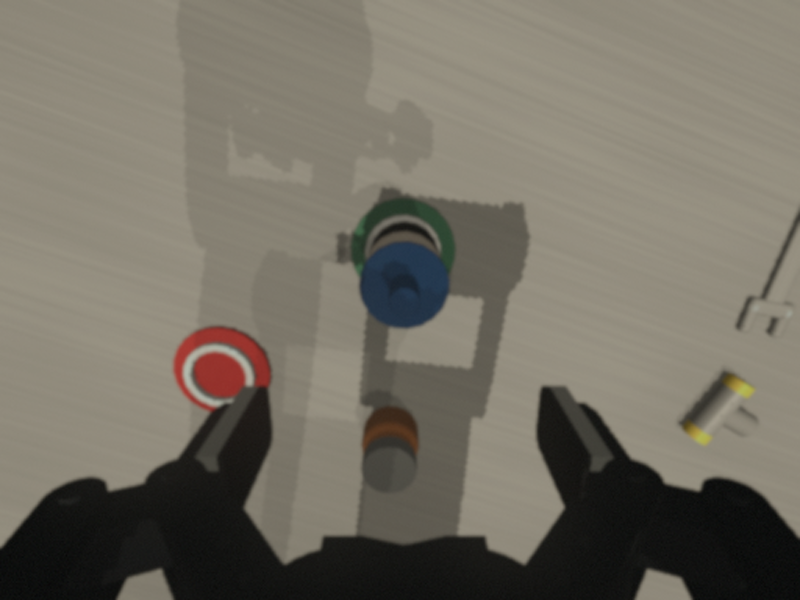

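View pics/s14.png

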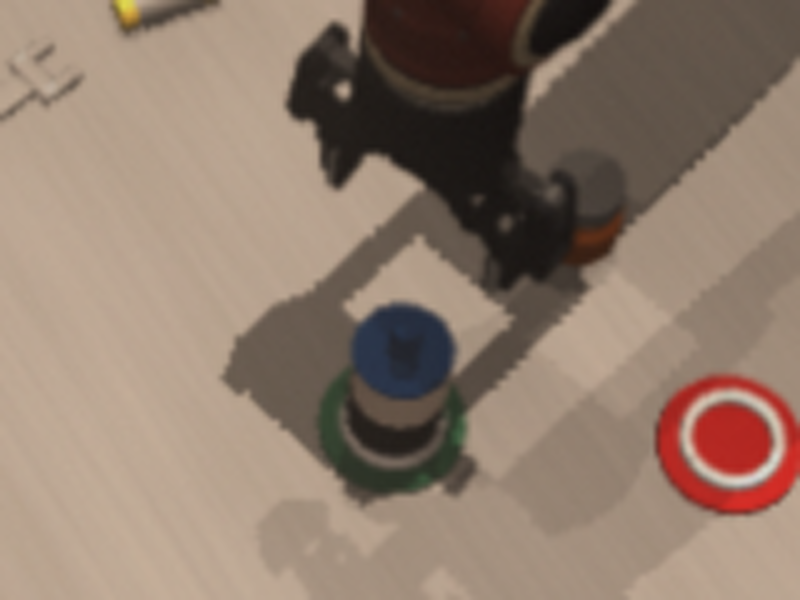

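```bash
python3 - <<'E'
from h import *
print("red",onz("wrist",(218.5*.64,373*.64),.014))
E
python3 -m jog '{"offset":[[-0.3,-0.88,0],[-0.3,-0.88,0],[-0.3,-0.88,0],[-0.3,-0.88,0],[-0.3,-0.88,-0.1],[-0.3,-0.88,-0.2],[-0.3,-0.88,-0.3],[-0.3,-0.88,-0.3],[-0.3,-0.89,-0.3],[-0.3,-0.89,-0.3],[-0.31,-0.89,-0.2],[-0.31,-0.89,-0.14]],"angular":[[0,0,0],[0,0,0],[0,0,0],[0,0,0],[0,0,0],[0,0,0],[0,0,0],[0,0,0],[0,0,0],[0,0,0],[0,0,0],[0,0,0]],"jaw":[85,85,85,85,85,85,85,85,85,85,85,85]}'
python3 -m jog '{"offset":[[0,0,0],[0,0,0]],"angular":[[0,0,0],[0,0,0]],"jaw":[85,85]}'
python3 - <<'E'
from h import *
cv2.imwrite("pics/w15.png",cv2.resize(manip.grab_frame("wrist"),(800,600),interpolation=cv2.INTER_CUBIC))
s=manip.state();print(s['tool_pos'],s['tool_rot'],proj("wrist",[[.4475,-.307,.046]])*1.5625)
E
```

```text
red [0.47517837 0.33428611 0.014     ]
time: 25.4
tool_pos: [0.4448, -0.3073, 0.1313]
tool_rot: [0.122, -0.124, 0.698, -0.695]
contact_force: [0.7, -0.2, -0.4]
gripper_width: 0.996
time: 25.6
tool_pos: [0.4458, -0.3067, 0.1324]
tool_rot: [0.121, -0.123, 0.698, -0.695]
contact_force: [0.3, 0.4, -0.3]
gripper_width: 0.995
[ 0.44646836 -0.30602834  0.13290909] [ 0.12203253 -0.12295535  0.69728143 -0.69554918] [[406.77436272 304.06327644]]
```

View pics/w15.png

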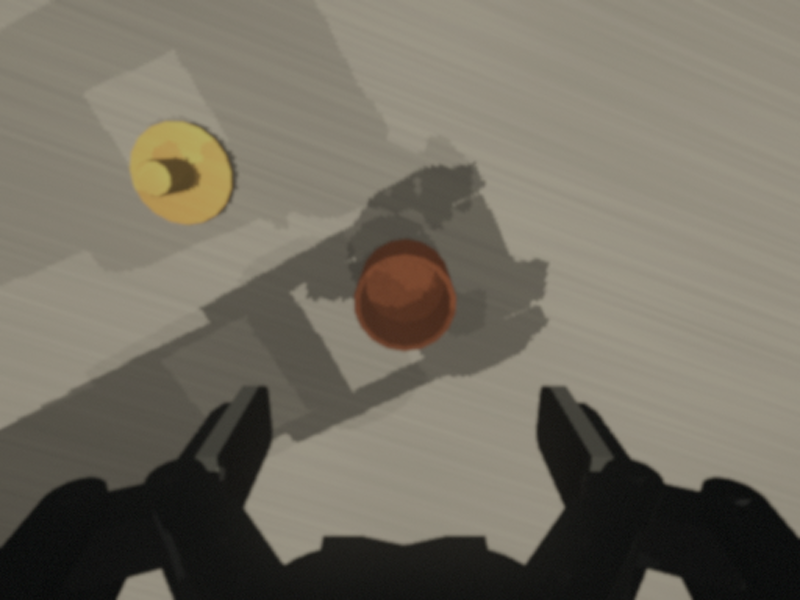

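```bash
python3 -m jog '{"offset":[[0.04,-0.01,-0.4],[0,0,-0.5],[0,0,-0.5],[0,0,-0.5],[0,0,-0.36],[0,0,-0.1],[0,0,0],[0,0,0]],"angular":[[0,0,0],[0,0,0],[0,0,0],[0,0,0],[0,0,0],[0,0,0],[0,0,0],[0,0,0]],"jaw":[85,85,85,85,85,85,85,85]}'
python3 -m jog '{"offset":[[0,0,0],[0,0,0],[0,0,0],[0,0,0],[0,0,0],[0,0,0],[0,0,0],[0,0,0]],"angular":[[0,0,0],[0,0,0],[0,0,0],[0,0,0],[0,0,0],[0,0,0],[0,0,0],[0,0,0]],"jaw":[40,40,40,40,40,40,40,40]}'
python3 -m jog '{"offset":[[0,0,0.2],[0,0,0.5],[0,0,0.7],[0,0,0.7],[0,0,0.5],[0,0,0],[0,0,0]],"angular":[[0,0,0],[0,0,0],[0,0,0],[0,0,0],[0,0,0],[0,0,0],[0,0,0]],"jaw":[40,40,40,40,40,40,40]}'
python3 - <<'E'
from h import *
cv2.imwrite("pics/w16.png",cv2.resize(manip.grab_frame("wrist"),(800,600),interpolation=cv2.INTER_CUBIC))
s=manip.state();print(s['tool_pos'],s['contact_force'])
E
```

```text
time: 26.45
tool_pos: [0.4501, -0.3072, 0.0174]
tool_rot: [-0.124, 0.123, -0.696, 0.697]
contact_force: [1.0, 0.1, -0.6]
gripper_width: 0.996
time: 27.25
tool_pos: [0.4502, -0.3082, 0.018]
tool_rot: [-0.123, 0.122, -0.696, 0.697]
contact_force: [0.0, -0.0, 6.2]
gripper_width: 0.621
time: 27.95
tool_pos: [0.449, -0.3073, 0.1463]
tool_rot: [-0.123, 0.123, -0.696, 0.697]
contact_force: [-0.7, 0.5, -1.1]
gripper_width: 0.621
[ 0.44829891 -0.30665554  0.14488096] [-0.22165236 -0.57166657 -1.85935725]
```

View pics/w16.png

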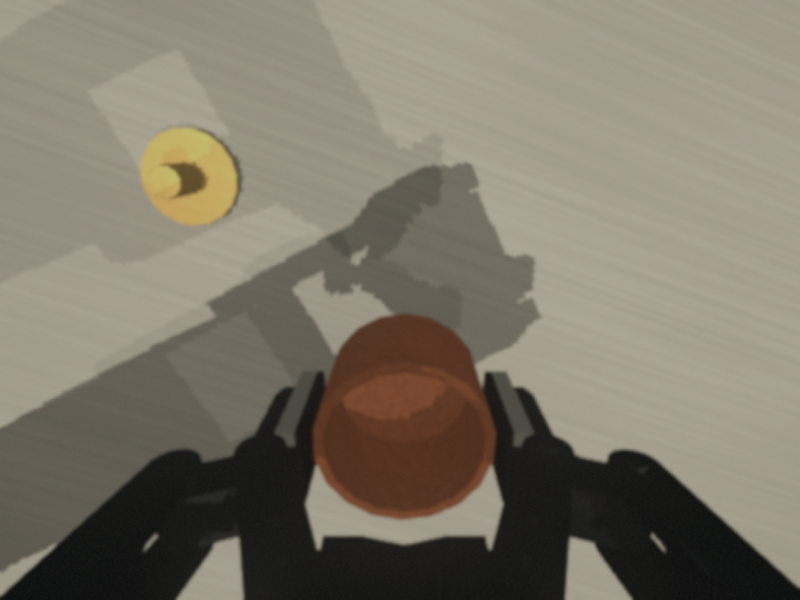

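```bash
python3 -m jog '{"offset":[[0.03,0.5,0],[0.03,0.9,0],[0.03,0.95,0],[0.03,0.95,0],[0.03,0.95,0],[0.03,0.95,0],[0.03,0.95,0],[0.03,0.95,0],[0.03,0.95,0],[0.03,0.95,0],[0.03,0.95,0],[0.03,0.9,0]],"angular":[[0,0,0],[0,0,0],[0,0,0],[0,0,0],[0,0,0],[0,0,0],[0,0,0],[0,0,0],[0,0,0],[0,0,0],[0,0,0],[0,0,0]],"jaw":[40,40,40,40,40,40,40,40,40,40,40,40]}'
python3 -m jog '{"offset":[[0.04,0.8,0],[0.04,0.7,0],[0.02,0.3,0],[0.02,0.15,0],[0,0,0],[0,0,0]],"angular":[[0,0,0],[0,0,0],[0,0,0],[0,0,0],[0,0,0],[0,0,0]],"jaw":[40,40,40,40,40,40]}'
python3 -m jog '{"offset":[[0,0,-0.5],[0,0,-0.7],[0,0,-0.5],[0,0,-0.25],[0,0,0],[0,0,0]],"angular":[[0,0,0],[0,0,0],[0,0,0],[0,0,0],[0,0,0],[0,0,0]],"jaw":[40,40,40,40,40,40]}'
python3 - <<'E'
from h import *
cv2.imwrite("pics/w17.png",cv2.resize(manip.grab_frame("wrist"),(800,600),interpolation=cv2.INTER_CUBIC))
s=manip.state();print(s['tool_pos'],s['contact_force'])
E
```

```text
time: 29.2
tool_pos: [0.4653, 0.2368, 0.1437]
tool_rot: [-0.121, 0.124, -0.696, 0.697]
contact_force: [1.9, 0.1, -0.5]
gripper_width: 0.617
time: 29.8
tool_pos: [0.4729, 0.3314, 0.1456]
tool_rot: [-0.122, 0.123, -0.696, 0.697]
contact_force: [0.3, -0.5, -0.8]
gripper_width: 0.618
time: 30.4
tool_pos: [0.474, 0.3325, 0.0499]
tool_rot: [0.123, -0.122, 0.697, -0.696]
contact_force: [-0.1, 0.5, -0.2]
gripper_width: 0.622
[0.47444379 0.33295088 0.05068733] [ 0.3519838  -0.25684115 -0.50840039]
```

View pics/w17.png

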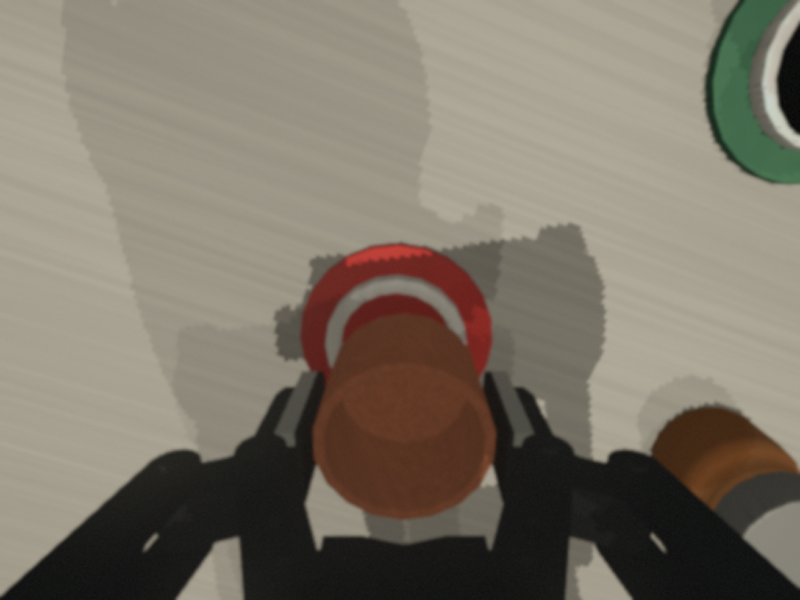

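```bash
python3 -m jog '{"offset":[[-0.02,0.06,-0.1],[0,0,-0.1],[0,0,-0.08],[0,0,-0.06],[0,0,0],[0,0,0]],"angular":[[0,0,0],[0,0,0],[0,0,0],[0,0,0],[0,0,0],[0,0,0]],"jaw":[40,40,40,40,40,40]}'
python3 - <<'E'
from h import *
cv2.imwrite("pics/w18.png",cv2.resize(manip.grab_frame("wrist"),(800,600),interpolation=cv2.INTER_CUBIC))
s=manip.state();print(s['tool_pos'],s['contact_force'])
E
```

```text
time: 31.05
tool_pos: [0.472, 0.3357, 0.0317]
tool_rot: [-0.123, 0.123, -0.696, 0.696]
contact_force: [-0.6, 0.8, -0.2]
gripper_width: 0.624
[0.4721572  0.33572523 0.03182517] [-0.58979226  0.84814251 -1.9229206 ]
```

View pics/w18.png

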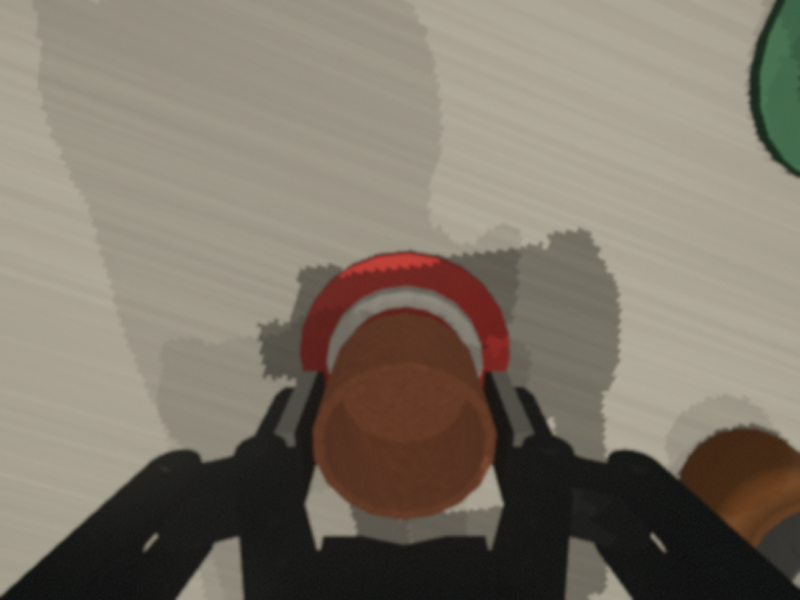

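```bash
python3 -m jog '{"offset":[[0,0,-0.05],[0,0,-0.05],[0,0,0],[0,0,0]],"angular":[[0,0,0],[0,0,0],[0,0,0],[0,0,0]],"jaw":[40,40,40,40]}'
python3 -m jog '{"offset":[[0,0,-0.03],[0,0,0],[0,0,0]],"angular":[[0,0,0],[0,0,0],[0,0,0]],"jaw":[40,40,40]}'
```

```text
time: 31.5
tool_pos: [0.4721, 0.3357, 0.0267]
tool_rot: [-0.123, 0.123, -0.696, 0.696]
contact_force: [0.8, 0.6, -1.2]
gripper_width: 0.62
time: 31.8
tool_pos: [0.4723, 0.3358, 0.026]
tool_rot: [0.123, -0.123, 0.696, -0.696]
contact_force: [-0.9, -0.9, 4.5]
gripper_width: 0.618
```

Contact at the expected seat height (0.026). I'll release and rise.

```bash
python3 -m jog '{"offset":[[0,0,0],[0,0,0],[0,0,0],[0,0,0],[0,0,0],[0,0,0.2],[0,0,0.5],[0,0,0.7],[0,0,0.7],[0,0,0.5],[0,0,0],[0,0,0]],"angular":[[0,0,0],[0,0,0],[0,0,0],[0,0,0],[0,0,0],[0,0,0],[0,0,0],[0,0,0],[0,0,0],[0,0,0],[0,0,0],[0,0,0]],"jaw":[75,85,85,85,85,85,85,85,85,85,85,85]}'
python3 - <<'E'
from h import *
cv2.imwrite("pics/w19.png",cv2.resize(manip.grab_frame("wrist"),(800,600),interpolation=cv2.INTER_CUBIC))
s=manip.state();print(s['tool_pos'],s['contact_force'],proj("wrist",[[.4725,.336,.054]])*1.5625)
E
```

```text
time: 33.0
tool_pos: [0.4724, 0.3359, 0.1562]
tool_rot: [0.123, -0.122, 0.697, -0.696]
contact_force: [0.2, 0.1, -0.8]
gripper_width: 0.996
[0.47159477 0.33543136 0.15455854] [-0.12215185 -0.20648705 -0.06820068] [[403.4587894  295.09711474]]
```

View pics/w19.png

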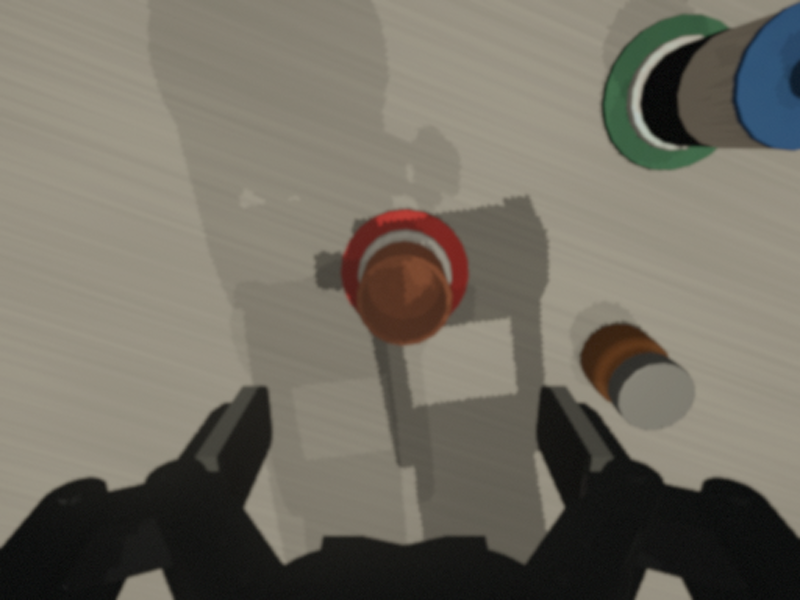

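```bash
python3 -m jog '{"offset":[[-0.01,-0.92,0],[-0.01,-0.92,0],[-0.01,-0.92,0],[-0.01,-0.92,0],[-0.01,-0.92,0],[-0.01,-0.92,0],[-0.01,-0.92,0],[-0.01,-0.92,0],[-0.01,-0.92,-0.1],[-0.01,-0.92,-0.1],[-0.02,-0.92,-0.2],[0,0,0]],"angular":[[0,0,0],[0,0,0],[0,0,0],[0,0,0],[0,0,0],[0,0,0],[0,0,0],[0,0,0],[0,0,0],[0,0,0],[0,0,0],[0,0,0]],"jaw":[85,85,85,85,85,85,85,85,85,85,85,85]}'
python3 -m jog '{"offset":[[0,0,0],[0,0,0]],"angular":[[0,0,0],[0,0,0]],"jaw":[85,85]}'
python3 - <<'E'
from h import *
cv2.imwrite("pics/w20.png",cv2.resize(manip.grab_frame("wrist"),(800,600),interpolation=cv2.INTER_CUBIC))
s=manip.state();print(s['tool_pos'],s['tool_rot'],proj("wrist",[[.466,-.1703,.01],[.466,-.1703,.04]])*1.5625)
E
```

```text
time: 34.25
tool_pos: [0.4638, -0.1739, 0.132]
tool_rot: [0.119, -0.122, 0.698, -0.696]
contact_force: [-0.2, 0.0, -1.1]
gripper_width: 1.001
time: 34.45
tool_pos: [0.4655, -0.1692, 0.1342]
tool_rot: [0.122, -0.124, 0.697, -0.696]
contact_force: [0.3, -0.4, 0.5]
gripper_width: 0.99
[ 0.46584671 -0.16898768  0.13458565] [ 0.12292552 -0.12356351  0.69668917 -0.69587756] [[406.29770077 284.7871929 ]
 [406.51823848 301.03077259]]
```

View pics/w20.png

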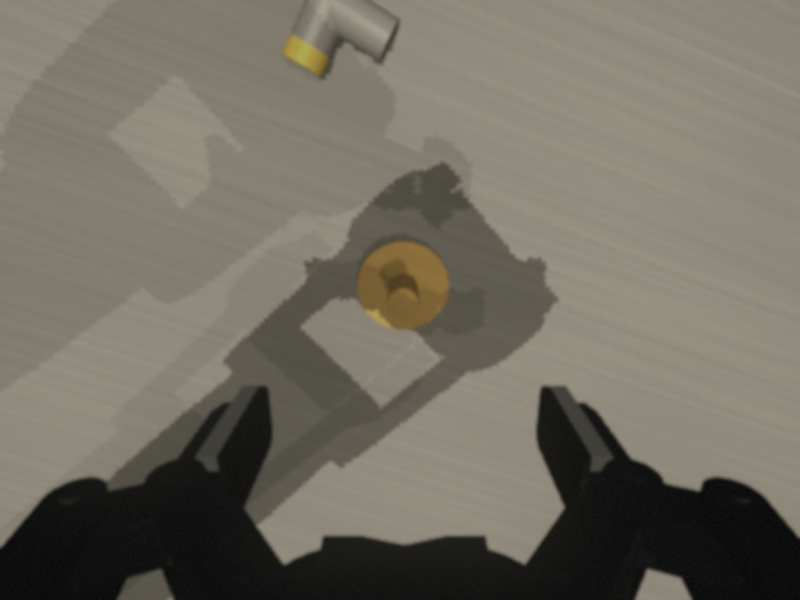

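```bash
python3 -m jog '{"offset":[[0,0,-0.4],[0,0,-0.5],[0,0,-0.5],[0,0,-0.5],[0,0,-0.33],[0,0,-0.1],[0,0,0],[0,0,0]],"angular":[[0,0,0],[0,0,0],[0,0,0],[0,0,0],[0,0,0],[0,0,0],[0,0,0],[0,0,0]],"jaw":[85,85,85,85,85,85,85,85]}'
python3 -m jog '{"offset":[[0,0,0],[0,0,0],[0,0,0],[0,0,0],[0,0,0],[0,0,0],[0,0,0],[0,0,0],[0,0,0],[0,0,0],[0,0,0],[0,0,0]],"angular":[[0,0,0],[0,0,0],[0,0,0],[0,0,0],[0,0,0],[0,0,0],[0,0,0],[0,0,0],[0,0,0],[0,0,0],[0,0,0],[0,0,0]],"jaw":[5,5,5,5,5,5,5,5,5,5,5,5]}'
python3 -m jog '{"offset":[[0,0,0.2],[0,0,0.5],[0,0,0.7],[0,0,0.6],[0,0,0.4],[0,0,0],[0,0,0]],"angular":[[0,0,0],[0,0,0],[0,0,0],[0,0,0],[0,0,0],[0,0,0],[0,0,0]],"jaw":[5,5,5,5,5,5,5]}'
python3 - <<'E'
from h import *
cv2.imwrite("pics/w21.png",cv2.resize(manip.grab_frame("wrist"),(800,600),interpolation=cv2.INTER_CUBIC))
s=manip.state();print(s['tool_pos'],s['contact_force'])
E
```

```text
time: 35.3
tool_pos: [0.467, -0.1702, 0.0199]
tool_rot: [-0.124, 0.123, -0.696, 0.697]
contact_force: [-0.6, -0.2, 0.2]
gripper_width: 0.995
time: 36.5
tool_pos: [0.4664, -0.1705, 0.0192]
tool_rot: [-0.123, 0.122, -0.696, 0.697]
contact_force: [-0.0, 0.6, 6.0]
gripper_width: 0.186
time: 37.2
tool_pos: [0.4657, -0.17, 0.1381]
tool_rot: [0.123, -0.123, 0.697, -0.696]
contact_force: [-0.4, 0.5, -0.8]
gripper_width: 0.184
[ 0.46507553 -0.16972579  0.13706469] [-0.33701635 -0.11055479 -1.76764539]
```

View pics/w21.png

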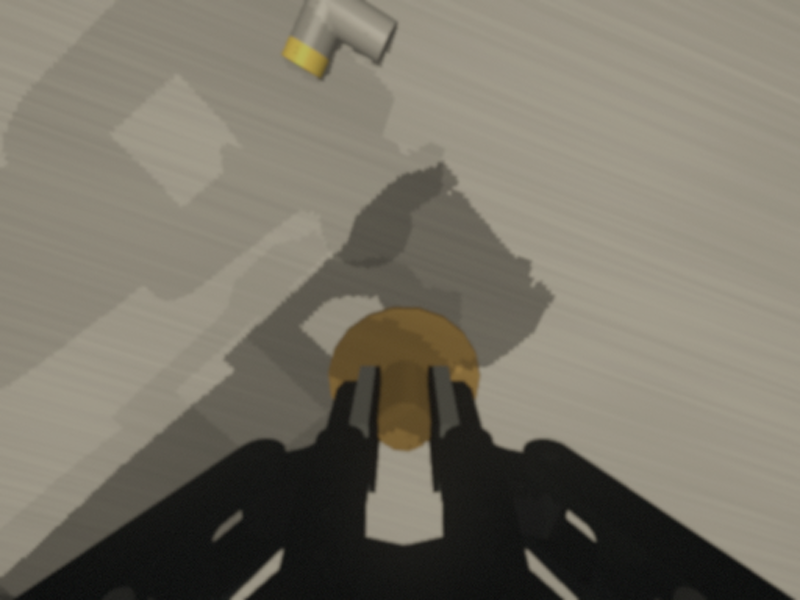

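```bash
python3 -m jog '{"offset":[[0.01,0.5,0],[0.01,0.9,0],[0.01,0.95,0],[0.01,0.95,0],[0.01,0.95,0],[0.01,0.95,0],[0.01,0.95,0],[0.01,0.95,0],[0.01,0.95,0],[0.01,0.95,0],[0.01,0.7,0],[0.01,0.42,0]],"angular":[[0,0,0],[0,0,0],[0,0,0],[0,0,0],[0,0,0],[0,0,0],[0,0,0],[0,0,0],[0,0,0],[0,0,0],[0,0,0],[0,0,0]],"jaw":[5,5,5,5,5,5,5,5,5,5,5,5]}'
python3 -m jog '{"offset":[[0,0,0],[0,0,0],[0,0,-0.3],[0,0,-0.4],[0,0,-0.2],[0,0,0],[0,0,0]],"angular":[[0,0,0],[0,0,0],[0,0,0],[0,0,0],[0,0,0],[0,0,0],[0,0,0]],"jaw":[5,5,5,5,5,5,5]}'
python3 - <<'E'
from h import *
cv2.imwrite("pics/w22.png",cv2.resize(manip.grab_frame("wrist"),(800,600),interpolation=cv2.INTER_CUBIC))
s=manip.state();print(s['tool_pos'],s['contact_force'])
E
```

```text
time: 38.45
tool_pos: [0.4702, 0.3376, 0.1359]
tool_rot: [-0.122, 0.125, -0.696, 0.697]
contact_force: [-0.3, -0.3, -1.3]
gripper_width: 0.182
time: 39.15
tool_pos: [0.4721, 0.3351, 0.0935]
tool_rot: [-0.122, 0.123, -0.696, 0.697]
contact_force: [0.9, -0.4, -1.1]
gripper_width: 0.188
[0.47257549 0.33550597 0.094314  ] [-0.31604674  0.35650268 -0.96200494]
```

View pics/w22.png

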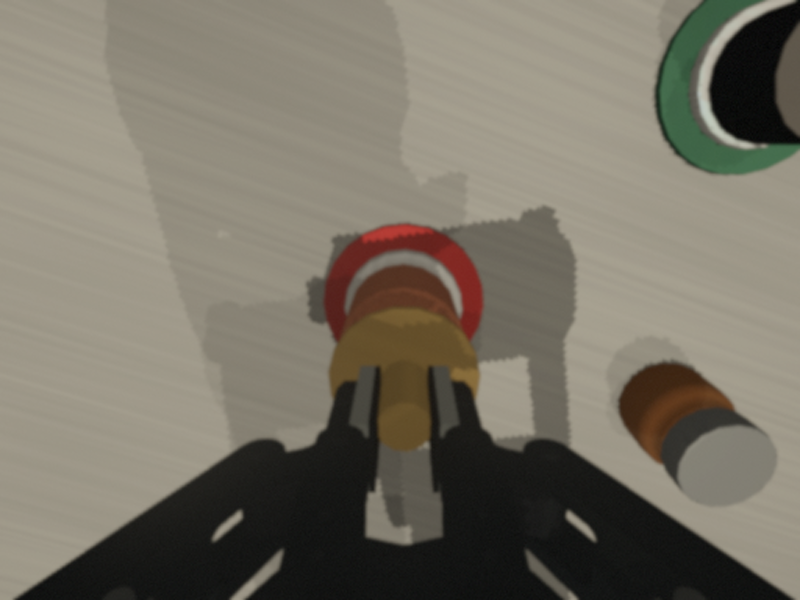

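```bash
python3 -m jog '{"offset":[[0,0,-0.15],[0,0,-0.12],[0,0,-0.1],[0,0,-0.08],[0,0,-0.05],[0,0,0],[0,0,0]],"angular":[[0,0,0],[0,0,0],[0,0,0],[0,0,0],[0,0,0],[0,0,0],[0,0,0]],"jaw":[5,5,5,5,5,5,5]}'
python3 -m jog '{"offset":[[0,0,-0.03],[0,0,-0.02],[0,0,0],[0,0,0]],"angular":[[0,0,0],[0,0,0],[0,0,0],[0,0,0]],"jaw":[5,5,5,5]}'
```

```text
time: 39.9
tool_pos: [0.4722, 0.3357, 0.0688]
tool_rot: [0.123, -0.123, 0.696, -0.696]
contact_force: [-0.7, -0.6, -0.5]
gripper_width: 0.187
time: 40.3
tool_pos: [0.4725, 0.3359, 0.0672]
tool_rot: [0.123, -0.122, 0.696, -0.696]
contact_force: [-1.2, -1.1, 4.9]
gripper_width: 0.185
```

Seated contact at 0.067. I'll release, rise and withdraw.

```bash
python3 -m jog '{"offset":[[0,0,0],[0,0,0],[0,0,0],[0,0,0],[0,0,0],[0,0,0.2],[0,0,0.5],[0,0,0.7],[0,0,0.7],[0,0,0.6],[0,0,0],[0,0,0]],"angular":[[0,0,0],[0,0,0],[0,0,0],[0,0,0],[0,0,0],[0,0,0],[0,0,0],[0,0,0],[0,0,0],[0,0,0],[0,0,0],[0,0,0]],"jaw":[40,70,85,85,85,85,85,85,85,85,85,85]}'
python3 - <<'E'
from h import *
cv2.imwrite("pics/w23.png",cv2.resize(manip.grab_frame("wrist"),(800,600),interpolation=cv2.INTER_CUBIC))
E
python3 -m jog '{"offset":[[0,-0.8,0.5],[0,-0.9,0],[0,-0.9,0],[0,-0.9,0],[0,-0.9,0],[0,-0.9,0],[0,-0.9,0],[0,-0.9,0],[0,-0.9,0],[0,-0.9,0],[0,-0.9,0],[0,-0.9,0]],"angular":[[0,0,0],[0,0,0],[0,0,0],[0,0,0],[0,0,0],[0,0,0],[0,0,0],[0,0,0],[0,0,0],[0,0,0],[0,0,0],[0,0,0]],"jaw":[85,85,85,85,85,85,85,85,85,85,85,85]}'
python3 - <<'E'
from h import *
a=manip.grab_frame("top");b=manip.grab_frame("scene")
cv2.imwrite("pics/t24.png",cv2.resize(a,(800,600),interpolation=cv2.INTER_CUBIC))
cv2.imwrite("pics/s24.png",cv2.resize(b[180:300,240:400],(800,600),interpolation=cv2.INTER_CUBIC))
E
```

```text
time: 41.5
tool_pos: [0.4726, 0.336, 0.2029]
tool_rot: [0.124, -0.122, 0.697, -0.696]
contact_force: [-0.5, 0.0, -0.6]
gripper_width: 0.997
time: 42.75
tool_pos: [0.4709, -0.2007, 0.2242]
tool_rot: [0.122, -0.123, 0.697, -0.696]
contact_force: [0.3, 0.8, 0.8]
gripper_width: 0.995
```

View pics/t24.png

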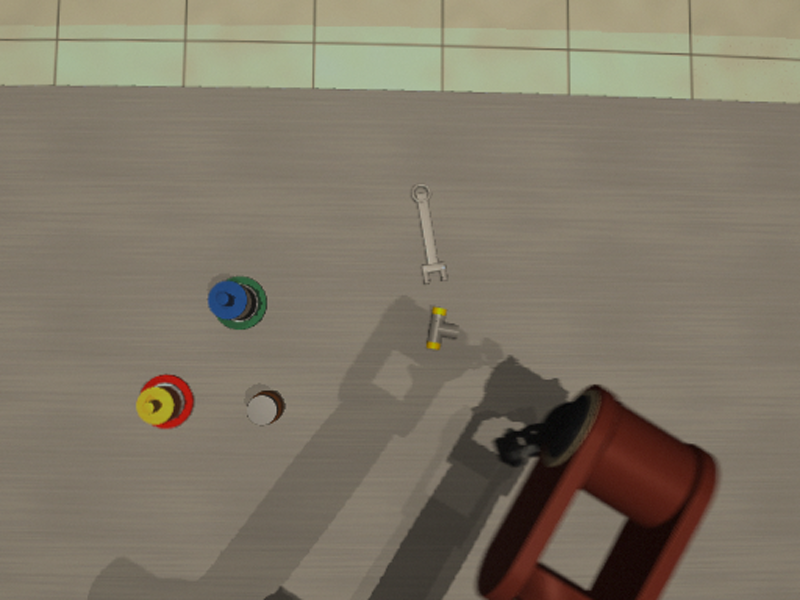

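View pics/s24.png

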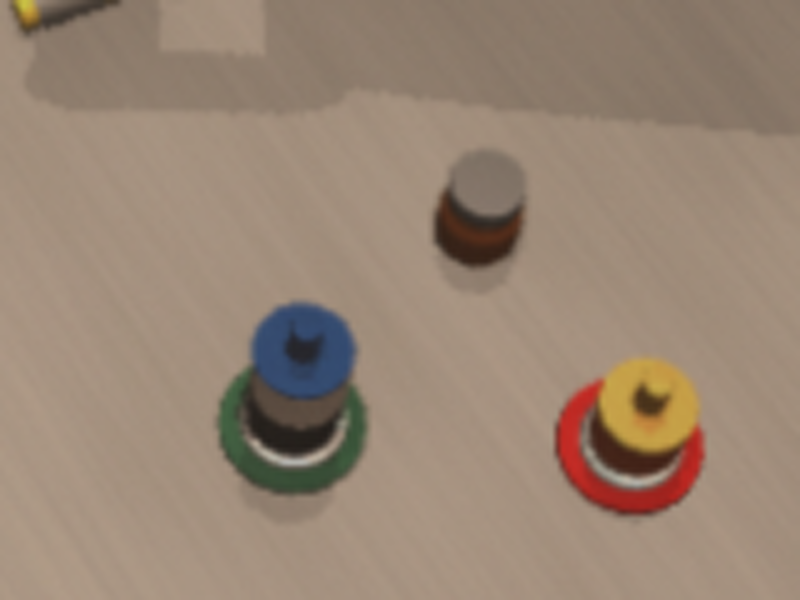

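View pics/w23.png

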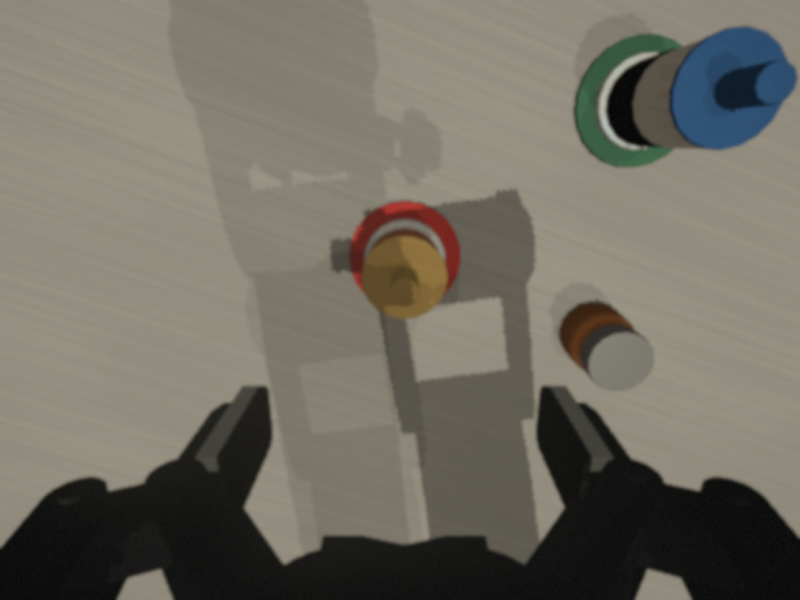

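Both stacks are upright with their lids on. The jar (264,407), tee (440,328) and wrench are unmoved in the top view. I'll do one overlay check of the seated heights before handing in.

```bash
python3 - <<'E'
from h import *
out=[]
for G,zs,n in (((.6265,.222),(.054,.098),'g'),((.472,.3335),(.058,),'r')):
    C=[(G,.042,.006,(255,255,255)),(G,.028,zs[-1],(0,0,255)),(G,.009,zs[-1]+.03,(0,255,255))]
    for cam in ("top","scene"):
        crop(cam,(*G,.05),"pics/x.png",half=28,s=7,circles=C); out.append(cv2.imread("pics/x.png"))
cv2.imwrite("pics/c25.png",np.vstack([np.hstack(out[:2]),np.hstack(out[2:])])[:600*2])
m=cv2.imread("pics/c25.png");cv2.imwrite("pics/c25.png",cv2.resize(m,(600,600)))
E
```

```text
(no output)
```

View pics/c25.png

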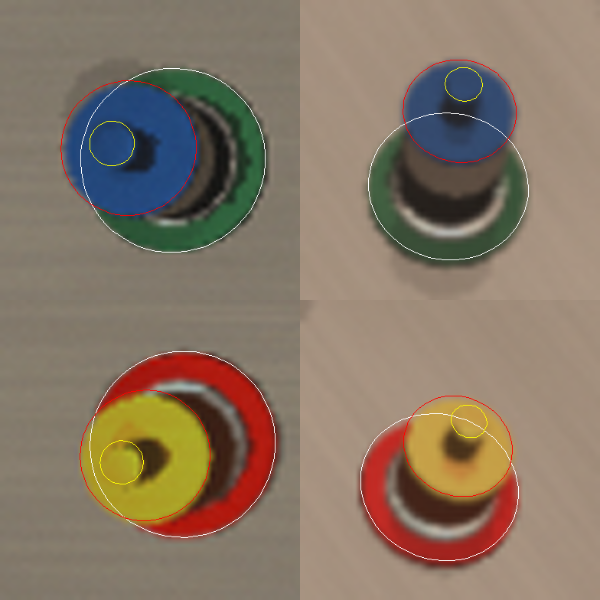

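The predicted outlines for fully seated lids match the picture for both stacks, so I'm handing in.

```bash
python3 -c "
from plant import manip
print(manip.state()['time'],manip.job_done())"
```

```text
the job is handed in; nothing more can be done
43.05 None
```

I built both charges in the order asked and handed the job in at 43.05 s. The green stand holds the black crucible, the white crucible and the blue lid. The red stand holds the terracotta crucible and the brass lid. Everything is released, and the open gripper is clear of everything.

- **Seating:** each piece stopped within about 1 mm of its seated height, with a light contact force of about 10 N at most. In the last top and scene pictures, the outlines drawn for fully seated lids match both lids to within a pixel or two, and both stacks stand upright.
- **Bystanders:** by eye, the jar, the tee and the wrench show no movement between the first and last top pictures.
- **Disagreement:** the wrist and top cameras differed by about 1.5 to 4 mm throughout. I worked from values between the two and corrected with the wrist picture before lowering. No check failed.

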